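# Dress a pastry display case

### The job

Open the small display case's clear cover all the way up, then stand every white square cup from the counter mouth-up in a pocket of its own in the case, turning over those that stand mouth-down, while the cover is still up. Then fold the cover down to its serving position, half open at 45 degrees (the white line on the brass disc), and leave it there. Leave the pastries, tongs and card where they are.

Things in the scene. Friction and masses are not known exactly. Their poses are not given: they have to be found in the camera images.
- case: fixed display case: walnut board (x -120 to 130, y +-110, 22 mm thick), four square pockets, a back wall 70 mm tall at +x, 68 mm tall brass pins under the cover's bar (x -110, y +-66), a brass disc of radius 45 at the hinge's y +116 end with a white line at 45 degrees. Origin on the counter amid it; z up. Hinge over x = +115 mm
- pocket0 (a point): centre of the floor of a square pocket, 58 x 58 mm, sides parallel to the case's x and y, 10 mm deep; floor 12 mm above the counter; at x -70, y 45 mm in the case's frame
- pocket1 (a point): centre of the floor of a square pocket, 58 x 58 mm, sides parallel to the case's x and y, 10 mm deep; floor 12 mm above the counter; at x -70, y -45 mm in the case's frame
- pocket2 (a point): centre of the floor of a square pocket, 58 x 58 mm, sides parallel to the case's x and y, 10 mm deep; floor 12 mm above the counter; at x 10, y 45 mm in the case's frame
- pocket3 (a point): centre of the floor of a square pocket, 58 x 58 mm, sides parallel to the case's x and y, 10 mm deep; floor 12 mm above the counter; at x 10, y -45 mm in the case's frame
- cover (a joint): angle of the case's cover: 0 = folded down level, 0.785 = 45 degrees, 1.571 = upright, 1.9 = stop, leaning back. Cover: stiff clear panel in a brass frame, 208 mm wide, reaching 185 mm from the hinge, 8 mm thick, 0.35 kg. The hinge is stiff (friction 0.7 N m): it stays wherever it is left
- cover_hinge (a point): point on the hinge axis at the cover's mid-width, 75 mm above the counter; the axis runs along the case's y. Opening swings the cover's front edge (at the case's -x) up and towards +x
- cover_bar (a point): middle of the round brass bar along the cover's free edge: 12 mm thick, 140 mm long, parallel to the hinge and 225 mm from it, held 40 mm clear of the panel by two 8 mm rods 50 mm either side of the middle. It can be pinched from above, and turns between the fingers as the cover swings
- cup_a: square white porcelain cup, 52 x 52 mm outside, 50 mm tall, walls and floor 4 mm, open at one end, inner floor blue, underside terracotta, 0.12 kg. Origin: centre of its underside (outside of the floor); its z axis points from the floor to the mouth, x and y are normal to its side faces. It starts standing on the counter, mouth-down; it may be absent
- cup_b: square white porcelain cup, 52 x 52 mm outside, 50 mm tall, walls and floor 4 mm, open at one end, inner floor blue, underside terracotta, 0.12 kg. Origin: centre of its underside (outside of the floor); its z axis points from the floor to the mouth, x and y are normal to its side faces. It starts standing on the counter, mouth-down; it may be absent
- cup_c: square white porcelain cup, 52 x 52 mm outside, 50 mm tall, walls and floor 4 mm, open at one end, inner floor blue, underside terracotta, 0.12 kg. Origin: centre of its underside (outside of the floor); its z axis points from the floor to the mouth, x and y are normal to its side faces. It starts standing on the counter, mouth-up; it may be absent
- cup_d: square white porcelain cup, 52 x 52 mm outside, 50 mm tall, walls and floor 4 mm, open at one end, inner floor blue, underside terracotta, 0.12 kg. Origin: centre of its underside (outside of the floor); its z axis points from the floor to the mouth, x and y are normal to its side faces. It starts standing on the counter, mouth-up; it may be absent
- macaron_a: pink macaron, 45 mm across, 25 mm tall; origin at the centre of its underside; leave it alone
- macaron_b: pink macaron, 45 mm across, 25 mm tall; origin at the centre of its underside; leave it alone
- choux_a: brown choux with a pink disc on top, 54 mm across, 36 mm tall; origin at the centre of its underside; leave it alone
- tart_a: round green tart with an orange top, 62 mm across, 34 mm tall; origin at the centre of its underside; leave it alone
- tart_b: round green tart with an orange top, 62 mm across, 34 mm tall; origin at the centre of its underside; leave it alone
- card_a: green card in a black round stand, 75 mm wide, 128 mm tall; origin at the centre of its underside; leave it alone
- tongs: steel serving tongs lying flat, 180 mm long; origin at the centre of its underside; leave it alone
Mind the look-alikes: they are no part of the job. What is shaped like the cup_a but red is not meant. Leave any turquoise look-alike of the cup_d alone.

How it is judged:
On the way, in this order (a step that is already met when the one before it is completed fails the run):
1. the cover is up (80 degrees or more) (value of joint cover above 1.396 rad), for 0.2 s.
2. every cup present stands mouth-up in a pocket while the cover is still up (((horizontal distance between cup_a and pocket0 below 0.01 m and distance between cup_a and pocket0 below 0.011 m) or (horizontal distance between cup_a and pocket1 below 0.01 m and distance between cup_a and pocket1 below 0.011 m) or (horizontal distance between cup_a and pocket2 below 0.01 m and distance between cup_a and pocket2 below 0.011 m) or (horizontal distance between cup_a and pocket3 below 0.01 m and distance between cup_a and pocket3 below 0.011 m)) and angle between each of cup_a, cup_b, cup_c, cup_d's own z axis and vertical below 0.1 rad and ((horizontal distance between cup_b and pocket0 below 0.01 m and distance between cup_b and pocket0 below 0.011 m) or (horizontal distance between cup_b and pocket1 below 0.01 m and distance between cup_b and pocket1 below 0.011 m) or (horizontal distance between cup_b and pocket2 below 0.01 m and distance between cup_b and pocket2 below 0.011 m) or (horizontal distance between cup_b and pocket3 below 0.01 m and distance between cup_b and pocket3 below 0.011 m)) and ((horizontal distance between cup_c and pocket0 below 0.01 m and distance between cup_c and pocket0 below 0.011 m) or (horizontal distance between cup_c and pocket1 below 0.01 m and distance between cup_c and pocket1 below 0.011 m) or (horizontal distance between cup_c and pocket2 below 0.01 m and distance between cup_c and pocket2 below 0.011 m) or (horizontal distance between cup_c and pocket3 below 0.01 m and distance between cup_c and pocket3 below 0.011 m)) and ((horizontal distance between cup_d and pocket0 below 0.01 m and distance between cup_d and pocket0 below 0.011 m) or (horizontal distance between cup_d and pocket1 below 0.01 m and distance between cup_d and pocket1 below 0.011 m) or (horizontal distance between cup_d and pocket2 below 0.01 m and distance between cup_d and pocket2 below 0.011 m) or (horizontal distance between cup_d and pocket3 below 0.01 m and distance between cup_d and pocket3 below 0.011 m)) and value of joint cover above 1.3 rad), for 0.2 s.
At the end, for the whole second after the job is handed in: every cup present stands mouth-up (within 6 degrees) on the floor of a pocket of its own, at rest and released, and the cover rests at 45 degrees, within 8 degrees (((horizontal distance between cup_a and pocket0 below 0.01 m and distance between cup_a and pocket0 below 0.011 m) or (horizontal distance between cup_a and pocket1 below 0.01 m and distance between cup_a and pocket1 below 0.011 m) or (horizontal distance between cup_a and pocket2 below 0.01 m and distance between cup_a and pocket2 below 0.011 m) or (horizontal distance between cup_a and pocket3 below 0.01 m and distance between cup_a and pocket3 below 0.011 m)) and angle between each of cup_a, cup_b, cup_c, cup_d's own z axis and vertical below 0.1 rad and ((horizontal distance between cup_b and pocket0 below 0.01 m and distance between cup_b and pocket0 below 0.011 m) or (horizontal distance between cup_b and pocket1 below 0.01 m and distance between cup_b and pocket1 below 0.011 m) or (horizontal distance between cup_b and pocket2 below 0.01 m and distance between cup_b and pocket2 below 0.011 m) or (horizontal distance between cup_b and pocket3 below 0.01 m and distance between cup_b and pocket3 below 0.011 m)) and ((horizontal distance between cup_c and pocket0 below 0.01 m and distance between cup_c and pocket0 below 0.011 m) or (horizontal distance between cup_c and pocket1 below 0.01 m and distance between cup_c and pocket1 below 0.011 m) or (horizontal distance between cup_c and pocket2 below 0.01 m and distance between cup_c and pocket2 below 0.011 m) or (horizontal distance between cup_c and pocket3 below 0.01 m and distance between cup_c and pocket3 below 0.011 m)) and ((horizontal distance between cup_d and pocket0 below 0.01 m and distance between cup_d and pocket0 below 0.011 m) or (horizontal distance between cup_d and pocket1 below 0.01 m and distance between cup_d and pocket1 below 0.011 m) or (horizontal distance between cup_d and pocket2 below 0.01 m and distance between cup_d and pocket2 below 0.011 m) or (horizontal distance between cup_d and pocket3 below 0.01 m and distance between cup_d and pocket3 below 0.011 m)) and linear speed of each of cup_a, cup_b, cup_c, cup_d below 0.03 m/s and value of joint cover between 0.645 and 0.925 rad and velocity of joint cover between -0.05 and 0.05 rad/s); the robot touches nothing.
It fails at once if a pastry, the tongs or the card is moved more than 50 mm (distance of any of macaron_a, macaron_b, choux_a, tart_a, tart_b, card_a, tongs from where it was at the start of the episode above 0.05 m).
Of cup_a, cup_b, cup_c, cup_d only 3 to 4 are there at a start; the rules pass over those that are not, and their reading is None.
At some moment in a run one of cup_a, cup_b, cup_c, cup_d may be knocked a few centimetres aside while the robot is not near it.
Once in a run the grip may slacken for a moment while it holds something.
It also fails if it takes over 210 s, if anything falls off the work surface, if the arm or the gripper's body presses on something with over 40 N, if the wrist force passes 120 N, or if a joint passes its speed limit or range.

### The arm

A 6-joint arm with a two-finger parallel gripper is mounted at the origin on the work surface. World frame = base frame: x ahead of the robot, y to its left, z up, the work surface at z = 0. Lengths are in m, angles in rad, forces in N, time in s.
With the tool pointing down it reaches from about 0.3 to 0.95 m from the base axis. Payload 3.1 kg.
Tool frame: the origin (TCP) lies at the very end of the fingers, on their centre line; the grasp point (between the pads) lies env.tcp_to_grasp behind it (env.tcp_to_grasp is the distance from the TCP to the grasp point, in m); z points along the fingers, y is the line along which they close (so a half turn about z gives the same grasp; the last joint's range is limited). The gripper opens to 85 mm and grips with 20 to 120 N. Pads are 22 mm wide; open, the fingers measure 114 mm over their backs; the gripper's body (76 mm by 85 mm) begins 54 mm behind the grasp point. The pads swing forward as they close: fully open they stand 13 mm farther back than shut.
Start: joints at [-1.175, 0.308, 1.634, -0, 1.2, -0.07], TCP at [0.281, -0.558, 0.202] pointing down, gripper open.
Joint ranges: [-3.06, 3.06], [-0.79, 1.96], [0.05, 2.63], [-1.19, 4.34], [0.05, 2.64], [-2.94, 2.94]. Speed limits (rad/s): [2.79, 2.79, 3.14, 3.14, 3.14, 3.14].

### API

Orientations are given as a rotation vector (axis times angle).
In Python, from rig import telemetry, cams, env, nets gives the robot as it stands.
- The arm moves only by the tool arm_command, never from a script. Its arguments are lists of equal length, an entry for each row: "grip": the opening, from 0 (shut) to 1 (fully open); "linear": the shift along the tool's x, y, z in units of 300 mm (1.0 is 300 mm), a list of three; "rot": the turn, a rotation vector about the tool's x, y, z in units of pi/2 rad (1.0 is pi/2 rad), a list of three. A call has 1 to 12 rows; each row is the pose to reach, as a shift and turn from the pose commanded when the call began, along the tool's axes at that moment; what a row does not reach only later rows make up. A row lasts 1/10 s, in which the tool goes at most 50 mm and 8.59 degrees, less where a joint would pass 70% of its speed; a pose out of reach is approached as far as the arm can. A call with a number of a shift or a turn outside -1 to 1 is refused whole. A call with a gripper value outside its range is refused whole. The fingers move at their own pace and stop on an object; "grip_force" is the grip in N (left out, the last holds). Time passes only in rows, so rows that repeat a pose let the fingers close. It gives the time, the measured TCP pose, the force, the opening and the grip force at its end, in the units of the state.
- telemetry.observe(): the state, without advancing time (a new reading comes with each control period).
- cams.grab_frame(name): name is "scene" or "top"; returns (picture, depth): 400x640x3 uint8, red, green, blue; 400x640 float32, m along the optical axis (not along the pixel's ray), 0 where there is no reading.
- cams.camera_info(name): a dict with "K" (3x3 intrinsics, pixels), "rvec" (rotation vector, rad) and "tvec" (3), from world to camera coordinates, as OpenCV has them. Camera axes: x right, y down, z forward; pixel columns grow to the right and rows downward; lengths in m; the calibration is good to about 2 mm. A picture is of the moment at which its call begins. camera_info takes no time and is no camera call.
- env.job_done(): hands the job in; it is judged then, once.
Trained networks look in the newest picture that a camera, given by its name, has taken for a name from the list of things; names that differ only in an ending like _2 or _b are one class to them, and where a whole thing is asked for, a point or a joint stands for the part that bears it (a point fixed in the world has none). Each returns a list of dicts, best first, with "score" (0 to 1); they miss things now and then, are a little off and sometimes report something else, mostly with a low value. They report only what shows in the picture. A call takes as long as a camera call. They do not tell look-alikes from the thing itself.
- nets.silhouettes(query, camera): "mask" (400x640 bool, what is visible of it) and "at" ([column, row] in pixels, amid what is visible of it).
The state is a dict: "clock": time; "qpos": joint angles; "dq": joint speeds; "joint_efforts": joint torques, N m; "eef_pos": TCP position; "orientation": TCP orientation; "force": force on the tool from outside, world axes, zero at the start; "moment": the same for the moment, N m; "opening": opening from 0.0 (shut) to 1.0 (fully open); "finger_force": force on a finger pad.
Only numpy, scipy, OpenCV 4.12 (cv2) and the standard library are available. Lean on these libraries where they do the work, as an engineer would, in place of code of your own. Each camera call takes 0.05 s, during which the arm holds its last target. There are 200 camera calls.

## Working session

There is one attempt and no reset: what is moved stays moved. The work goes in short steps, Python scripts to look and compute and a tool call to move; the robot and the scene stay as the last step left them, time stands still between calls to the robot, and variables do not carry over. Pictures are saved under pics/ and viewed, at most 14 in all, crops included, and the job is handed in when it is done.

Besides the shell and the picture viewer there is one more tool, called as name(argument=value, ...) on one line, values as JSON. arm_command: Moves the arm, as the interface text tells. Shifts and turns lie within -1 to 1; 1 stands for 300 mm of shift or pi/2 rad of turn. Its arguments: {"type":"object","properties":{"grip":{"type":"array","items":{"type":"number"}},"linear":{"type":"array","items":{"type":"array","items":{"type":"number"}}},"rot":{"type":"array","items":{"type":"array","items":{"type":"number"}}},"grip_force":{"type":"number"}},"required":["grip","linear","rot"]}

```bash
ls; mkdir -p pics; cat > h.py <<'E'
import numpy as np, cv2
from rig import telemetry, cams, env, nets
def cam(n):
    c=cams.camera_info(n); K=np.array(c["K"]); R=cv2.Rodrigues(np.array(c["rvec"],float))[0]; t=np.array(c["tvec"],float).ravel(); return K,R,t
def grab(n,f=None):
    p,d=cams.grab_frame(n)
    if f: cv2.imwrite("pics/"+f,p[:,:,::-1])
    return p,d
def cloud(n,d):
    K,R,t=cam(n); v,u=np.mgrid[:d.shape[0],:d.shape[1]]
    P=np.stack([(u-K[0,2])/K[0,0]*d,(v-K[1,2])/K[1,1]*d,d],-1)
    W=(P-t)@R; W[d==0]=np.nan; return W
E
python3 - <<'E'
from h import *
print(telemetry.observe(), env.tcp_to_grasp)
for n in("scene","top"):
    grab(n,n+"0.png"); K,R,t=cam(n); print(n,K[0,0],-R.T@t,R[2])
E
```

```text
pics
{'clock': 0.0, 'qpos': array([-1.17471235e+00,  3.08997283e-01,  1.63518869e+00,  4.70051577e-06,
        1.19969842e+00, -6.97020898e-02]), 'dq': array([-0.00072122,  0.00067717, -0.00131867,  0.00015427,  0.001209  ,
        0.00101882]), 'joint_efforts': array([ 4.03543208e-04, -4.15252697e+01, -2.76665336e+01,  6.40042413e-05,
        1.02490847e-02,  9.35893752e-06]), 'eef_pos': array([ 0.28033589, -0.55760948,  0.20095094]), 'orientation': array([-3.05457800e+00, -7.24534218e-01,  5.77657254e-04]), 'force': array([ 0.09291838,  0.08583831, -0.05237038]), 'moment': array([-0.0615204 , -0.02210517,  0.0013963 ]), 'finger_force': 0.0, 'opening': 0.9991786246718553} 0.0187
scene 364.3785193320779 [ 1.14083787 -0.55102175  0.56589295] [-0.59463987  0.58888169 -0.54737718]
top 416.9380045795539 [ 0.37936421 -0.0321718   1.10730574] [ 0.2111718   0.01778402 -0.97728716]
```

View pics/top0.png

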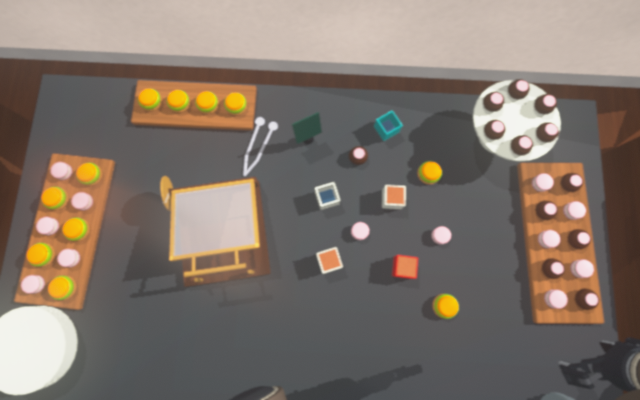

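View pics/scene0.png

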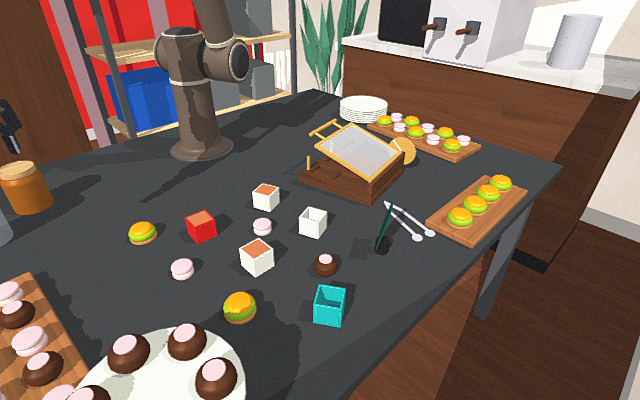

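The top view shows three white cups: mouth-up at (327,195), mouth-down at (394,196) and (329,261). The red one at (405,266) and the turquoise one at (388,124) are look-alikes. The cover in front of the case, bar near (217,270), is tilted partly open. The scene view agrees.

```bash
cat >> h.py <<'E'
def cups(W,px,r=22):
    out=[]
    for c,w in px:
        S=W[w-r:w+r,c-r:c+r].reshape(-1,3); S=S[np.isfinite(S[:,2])]
        T=S[(S[:,2]>.042)&(S[:,2]<.060)]
        (cx,cy),(a,b),ang=cv2.minAreaRect((T[:,:2]*1000).astype(np.float32))
        out.append((cx,cy,a,b,ang,np.median(T[:,2])*1000,len(T)))
    return out
E
python3 - <<'E'
from h import *
np.set_printoptions(suppress=True,precision=4)
p,d=grab("top"); W=cloud("top",d)
for o in cups(W,[(327,195),(394,196),(329,261),(405,266),(388,124)]): print(np.round(o,1))
for u,v in [(360,231),(441,235),(358,155),(430,172),(308,128),(250,150),(272,126)]: print((u,v),W[v,u])
print("case")
for u,v in [(215,180),(175,196),(252,186),(262,242),(174,256),(215,220),(195,272),(217,270),(245,267),(185,278),(268,275),(250,278),(264,215),(166,192),(165,183)]: print((u,v),W[v-1:v+2,u-1:u+2].reshape(-1,3)[4])
# cover plane
S=W[195:245,180:250].reshape(-1,3);S=S[np.isfinite(S[:,2])]
for i in range(4):
    c=S.mean(0); n=np.linalg.svd(S-c,full_matrices=False)[2][2]; e=(S-c)@n; S=S[abs(e)<max(.003,2*e.std())]
n*=np.sign(n[2]); print("plane",c,n,len(S),e.std(),"tilt",np.degrees(np.arccos(n[2])),"yaw",np.degrees(np.arctan2(n[1],n[0])))
cv2.imwrite("pics/c1.png",cv2.resize(p[160:300,140:300,::-1],None,fx=4,fy=4,interpolation=cv2.INTER_CUBIC))
E
```

```text
[622.2 -44.8  52.9  51.7  20.2  49.8 140. ]
[ 628.3 -220.2   52.3   52.1    0.5   50.5  420. ]
[452.6 -58.6  51.9  52.2  20.6  50.8 437. ]
[ 447.4 -251.8   52.7   52.2   85.7   50.5  450. ]
[ 828.6 -201.7   52.2   52.3   34.6   49.2  152. ]
(360, 231) [ 0.533  -0.1372  0.0251]
(441, 235) [ 0.5346 -0.3493  0.02  ]
(358, 155) [ 0.7372 -0.1244  0.0343]
(430, 172) [ 0.6993 -0.3169  0.0366]
(308, 128) [0.7887 0.0125 0.0809]
(250, 150) [ 0.7478  0.1742 -0.0015]
(272, 126) [0.8198 0.1174 0.0044]
case
(215, 180) [0.656  0.2625 0.0001]
(175, 196) [0.5878 0.3361 0.0854]
(252, 186) [0.6237 0.1443 0.0869]
(262, 242) [0.4909 0.1167 0.0207]
(174, 256) [0.4358 0.3039 0.1311]
(215, 220) [0.5295 0.2239 0.105 ]
(195, 272) [0.4016 0.2458 0.1479]
(217, 270) [0.4087 0.1955 0.1513]
(245, 267) [0.4192 0.1341 0.1433]
(185, 278) [0.388  0.306  0.0225]
(268, 275) [0.4077 0.0965 0.0031]
(250, 278) [ 0.3975  0.1433 -0.001 ]
(264, 215) [ 0.5661  0.1202 -0.0011]
(166, 192) [0.5969 0.36   0.0855]
(165, 183) [0.6191 0.3641 0.0895]
plane [0.5312 0.225  0.1067] [0.2922 0.0589 0.9545] 3285 0.0013850066789005198 tilt 17.340845204125277 yaw 11.396396206607413
```

View pics/c1.png

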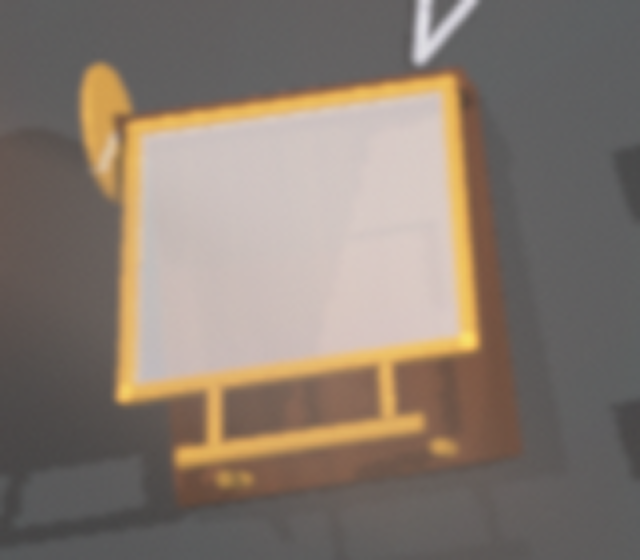

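```bash
cat > case.py <<'E'
from h import *
from scipy.optimize import least_squares
np.set_printoptions(suppress=True,precision=4)
p,d=grab("top"); W=cloud("top",d)
S=W[195:245,180:250].reshape(-1,3);S=S[np.isfinite(S[:,2])]
for i in range(4):
    c=S.mean(0); n=np.linalg.svd(S-c,full_matrices=False)[2][2]; e=(S-c)@n; S=S[abs(e)<max(.003,2*e.std())]
n*=np.sign(n[2])
D=np.abs((W-c)@n); m=((D<.006)).astype(np.uint8); m[:175]=0;m[290:]=0;m[:,:150]=0;m[:,300:]=0
m=cv2.morphologyEx(m,cv2.MORPH_OPEN,np.ones((5,5)))
k,l,st,_=cv2.connectedComponentsWithStats(m); b=1+np.argmax(st[1:,4]); m=l==b
a=np.cross([0,1,0],n);a/=np.linalg.norm(a);bv=np.cross(n,a)
Q=(W[m]-c); q=np.c_[Q@a,Q@bv]*1000
r=cv2.minAreaRect(q.astype(np.float32)); print("rect",r)
for x in cv2.boxPoints(r): print(c+a*x[0]/1000+bv*x[1]/1000)
# board top points
B=(abs(W[...,2]-.022)<.004); B[:240]=0;B[300:]=0;B[:,:165]=0;B[:,285:]=0
B=cv2.morphologyEx(B.astype(np.uint8),cv2.MORPH_OPEN,np.ones((3,3))).astype(bool)
P=W[B]; print("board",P.shape); hull=cv2.convexHull((P[:,:2]*1000).astype(np.float32))[:,0]; print(np.round(cv2.approxPolyDP(hull,5,True)[:,0]))
bar=[(W[v,u]) for u in range(180,255) for v in range(255,285) if W[v,u,2]>.135 and D[v,u]<.015 and not m[v,u]]
bar=np.array(bar); print(len(bar))
R=cv2.minAreaRect((bar[:,:2]*1000).astype(np.float32)); print(R, bar[:,2].max())
E
python3 case.py
```

```text
rect ((6.116966247558594, 9.948509216308594), (202.97280883789062, 219.0440216064453), 11.11356258392334)
[0.4196 0.3228 0.1345]
[0.4638 0.1083 0.1347]
[0.6536 0.1473 0.0743]
[0.6095 0.3618 0.0742]
board (1024, 3)
[[473. 105.]
 [480. 121.]
 [436. 314.]
 [415. 318.]
 [370. 307.]
 [412.  99.]
 [425.  95.]]
405
((423.13641357421875, 206.04226684570312), (40.33719253540039, 139.21145629882812), 11.242302894592285) 0.1523224298518658
```

```bash
cat >> h.py <<'E'
from scipy.spatial.transform import Rotation as Ro
YAW=np.radians(11.2); C=np.array([.508,.2243,0.])
def case(x,y,z): return C+np.array([x*np.cos(YAW)-y*np.sin(YAW),x*np.sin(YAW)+y*np.cos(YAW),z])
def pose(): s=telemetry.observe(); return s["eef_pos"],Ro.from_rotvec(s["orientation"]),s
def down(yawy,tilt=0):
    """tool down, closing axis y at world azimuth yawy(rad), tilted about tool y by tilt"""
    y=np.array([np.cos(yawy),np.sin(yawy),0]); z=np.array([0,0,-1.]); x=np.cross(y,z)
    return Ro.from_matrix(np.c_[x,y,z])*Ro.from_rotvec([0,tilt,0])
def near(yawy,tilt=0):
    """of the two equal grasps the one with less turn"""
    R0=pose()[1]; c=[down(yawy,tilt),down(yawy+np.pi,-tilt)]
    return min(c,key=lambda R:(R0.inv()*R).magnitude())
def plan(*wps,grasp=True):
    """wps: (pos,R); pos = grasp point if grasp; prints linear and rot units from the present pose"""
    p0,R0,s=pose(); pp,pr=p0,R0
    for p,R in wps:
        t=p+(env.tcp_to_grasp*R.apply([0,0,1]) if grasp else 0)
        n=max(np.linalg.norm(t-pp)/.05,np.degrees((pr.inv()*R).magnitude())/8.59)
        print("lin",np.round(R0.inv().apply(t-p0)/.3,3).tolist(),"rot",np.round((R0.inv()*R).as_rotvec()/(np.pi/2),3).tolist(),"rows>=%.1f"%n,"tcp",np.round(t,3)); pp,pr=t,R
def st():
    p,R,s=pose(); print("t",round(s["clock"],2),"tcp",p.round(4),"g",(p-env.tcp_to_grasp*R.apply([0,0,1])).round(4),"z",R.apply([0,0,1]).round(3),"y",R.apply([0,1,0]).round(3),"q",s["qpos"].round(2),"F",s["force"].round(1),"open",round(s["opening"]*85,1),"ff",round(s["finger_force"],1))
E
python3 - <<'E'
from h import *
st(); R=near(YAW); P0,R0,_=pose()
plan((np.array([.33,-.3,.25]),R),(np.array([.36,-.28,.25]),R))
b=case(-100,0,0)
b=case(-.0995,-.0,.145); print(b)
E
```

```text
t 0.2 tcp [ 0.2805 -0.5579  0.2014] g [ 0.2805 -0.5579  0.2201] z [-0.001  0.001 -1.   ] y [ 0.449 -0.893 -0.001] q [-1.17  0.31  1.63 -0.    1.2  -0.07] F [ 0.4  0.  -0.3] open 84.6 ff 0.0
lin [0.534, -0.694, -0.099] rot [-0.001, -0.001, -0.828] rows>=8.7 tcp [ 0.33  -0.3    0.231]
lin [0.653, -0.709, -0.099] rot [-0.001, -0.001, -0.828] rows>=0.7 tcp [ 0.36  -0.28   0.231]
[0.41039496 0.20497368 0.145     ]
```

arm_command(grip=[0.42,0.42,0.42,0.42,0.42,0.42,0.42,0.42,0.42,0.42,0.42], linear=[[0.65,-0.71,-0.1],[0.65,-0.71,-0.1],[0.65,-0.71,-0.1],[0.65,-0.71,-0.1],[0.65,-0.71,-0.1],[0.65,-0.71,-0.1],[0.65,-0.71,-0.1],[0.65,-0.71,-0.1],[0.65,-0.71,-0.1],[0.65,-0.71,-0.1],[0.65,-0.71,-0.1]], rot=[[0,0,-0.828],[0,0,-0.828],[0,0,-0.828],[0,0,-0.828],[0,0,-0.828],[0,0,-0.828],[0,0,-0.828],[0,0,-0.828],[0,0,-0.828],[0,0,-0.828],[0,0,-0.828]], grip_force=30)

```text
clock: 1.3
eef_pos: [0.3591, -0.2805, 0.2321]
orientation: [-1.996, -2.425, -0.0]
force: [-0.7, -0.2, 0.5]
opening: 0.419
finger_force: 0.0
```

```bash
python3 - <<'E'
from h import *
st(); R=near(YAW)
plan((np.array([.385,-.02,.26]),R),(case(-.0995,0,.22),R))
E
```

```text
t 1.3 tcp [ 0.3591 -0.2805  0.2321] g [ 0.3591 -0.2805  0.2508] z [-0.  0. -1.] y [ 0.981  0.192 -0.   ] q [-0.76 -0.06  1.98 -0.    1.22 -0.95] F [-0.7 -0.2  0.5] open 35.6 ff 0.0
lin [0.835, 0.251, -0.031] rot [-0.0, -0.0, -0.001] rows>=5.2 tcp [ 0.385 -0.02   0.241]
lin [1.555, 0.479, 0.103] rot [-0.0, -0.0, -0.001] rows>=4.6 tcp [0.41  0.205 0.201]
```

arm_command(grip=[0.42,0.42,0.42,0.42,0.42,0.42], linear=[[0.84,0.25,-0.03],[0.84,0.25,-0.03],[0.84,0.25,-0.03],[0.84,0.25,-0.03],[0.84,0.25,-0.03],[0.84,0.25,-0.03]], rot=[[0,0,0],[0,0,0],[0,0,0],[0,0,0],[0,0,0],[0,0,0]])

```text
clock: 1.9
eef_pos: [0.3837, -0.0148, 0.2414]
orientation: [-1.99, -2.43, -0.003]
force: [0.7, -0.9, -1.0]
opening: 0.419
finger_force: 0.0
```

```bash
python3 - <<'E'
from h import *
st(); R=near(YAW)
plan((case(-.0995,0,.22),R),(case(-.0995,0,.145),R))
E
```

```text
t 1.9 tcp [ 0.3837 -0.0148  0.2414] g [ 0.3837 -0.0149  0.2601] z [ 0.001  0.002 -1.   ] y [0.98  0.197 0.001] q [-0.15 -0.23  2.11  0.    1.26 -0.35] F [ 0.7 -0.9 -1. ] open 35.6 ff 0.0
lin [0.701, 0.231, 0.135] rot [0.001, -0.001, 0.002] rows>=4.5 tcp [0.41  0.205 0.201]
lin [0.7, 0.231, 0.385] rot [0.001, -0.001, 0.002] rows>=1.5 tcp [0.41  0.205 0.126]
```

Then go above the bar, down in small steps, and close.

arm_command(grip=[0.42,0.42,0.42,0.42,0.42,0.42,0.42,0.42,0.42], linear=[[0.69,0.23,0.135],[0.69,0.23,0.135],[0.69,0.23,0.135],[0.69,0.23,0.135],[0.69,0.23,0.135],[0.69,0.23,0.135],[0.69,0.23,0.22],[0.69,0.23,0.3],[0.69,0.23,0.3]], rot=[[0,0,0],[0,0,0],[0,0,0],[0,0,0],[0,0,0],[0,0,0],[0,0,0],[0,0,0],[0,0,0]])

```text
clock: 2.8
eef_pos: [0.4082, 0.1954, 0.1482]
orientation: [-1.994, -2.423, 0.011]
force: [-0.9, 0.8, -0.0]
opening: 0.419
finger_force: 0.0
```

```bash
python3 - <<'E'
from h import *
st(); R=near(YAW)
plan((case(-.0995,0,.145),R))
p,d=grab("scene"); cv2.imwrite("pics/s1.png",cv2.resize(p[70:230,260:440,::-1],None,fx=3.5,fy=3.5))
E
```

```text
t 2.8 tcp [0.4082 0.1954 0.1482] g [0.4083 0.1955 0.1669] z [-0.007 -0.003 -1.   ] y [ 0.981  0.192 -0.008] q [ 0.35  0.04  2.07 -0.    1.04  0.16] F [-0.9  0.8 -0. ] open 35.6 ff 0.0
lin [0.03, 0.014, 0.073] rot [-0.005, 0.001, -0.001] rows>=0.5 tcp [0.41  0.205 0.126]
```

View pics/s1.png

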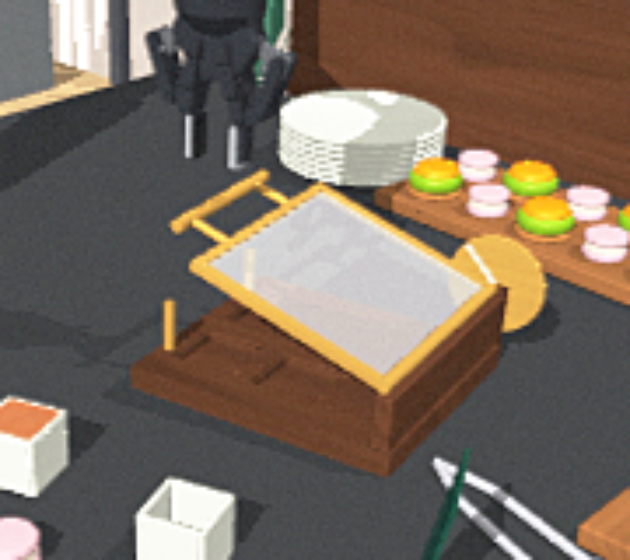

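```bash
python3 - <<'E'
from h import *
K,R,t=cam("scene")
def pj(X): q=K@(R@X+t); return q[:2]/q[2]
P=pose()[0]
for n,X in [("tcp",P),("bar",case(-.0997,0,.142)),("barL",case(-.0997,.07,.142)),("barR",case(-.0997,-.07,.142)),("corner",case(-.12,-.11,.022)),("corner2",case(.13,-.11,.07)),("pin",case(-.11,-.066,.068))]: 
    q=pj(X); print(n,q,(q-[260,70])*3.5)
E
```

```text
tcp [321.78093884 124.40421789] [216.23328595 190.41476263]
bar [323.89894919 126.15275256] [223.64632218 196.53463395]
barL [335.95816976 119.30691349] [265.85359417 172.57419722]
barR [310.73896894 133.62347642] [177.58639129 222.68216748]
corner [297.78552617 173.14213701] [132.24934158 360.99747953]
corner2 [373.01933712 183.78273709] [395.56767991 398.2395798 ]
pin [308.74280916 155.08626062] [170.59983204 297.80191216]
```

```bash
python3 - <<'E'
from h import *
st()
for n in("scene","top"):
    p,d=grab(n); W=cloud(n,d); P=pose()[0]
    m=(np.linalg.norm(W[...,:2]-P[:2],axis=-1)<.05)&(W[...,2]>.13)&(W[...,2]<.26)
    w=W[m]; u=np.array([np.cos(YAW),np.sin(YAW)]); v=np.array([-u[1],u[0]])
    h=np.arange(.13,.26,.01)
    for a in h:
        q=w[(w[:,2]>=a)&(w[:,2]<a+.01)]
        if len(q): print(n,round(a,3),len(q),"u",((q[:,:2]-P[:2])@u).min().round(3),((q[:,:2]-P[:2])@u).max().round(3),"v",((q[:,:2]-P[:2])@v).min().round(3),((q[:,:2]-P[:2])@v).max().round(3))
st()
E
```

```text
t 2.85 tcp [0.4097 0.196  0.1499] g [0.4098 0.1961 0.1686] z [-0.004 -0.002 -1.   ] y [ 0.981  0.192 -0.004] q [ 0.35  0.04  2.07 -0.    1.04  0.16] F [ 1.3 -0.4 -0.9] open 35.8 ff 0.0
scene 0.13 35 u 0.003 0.047 v -0.045 0.049
scene 0.14 75 u -0.005 0.008 v -0.047 0.05
scene 0.17 2 u -0.021 0.022 v -0.003 0.007
scene 0.18 33 u -0.026 0.03 v -0.015 0.006
scene 0.19 50 u -0.033 0.032 v -0.015 0.007
scene 0.2 51 u -0.034 0.033 v -0.016 0.006
scene 0.21 44 u -0.032 0.032 v -0.015 0.009
scene 0.22 65 u -0.049 0.049 v -0.018 0.011
scene 0.23 87 u -0.047 0.049 v -0.018 0.01
scene 0.24 80 u -0.049 0.047 v -0.021 0.018
scene 0.25 84 u -0.05 0.048 v -0.021 0.015
top 0.13 100 u -0.007 0.049 v -0.046 0.016
top 0.14 130 u -0.007 0.021 v -0.049 0.009
top 0.15 13 u -0.002 0.002 v -0.049 -0.001
top 0.18 4 u -0.025 0.018 v -0.009 -0.005
top 0.19 10 u -0.032 0.029 v -0.009 -0.005
top 0.2 7 u -0.032 0.023 v -0.009 -0.005
top 0.21 4 u -0.032 -0.02 v -0.009 -0.005
top 0.22 11 u -0.041 0.044 v -0.011 -0.005
top 0.23 63 u -0.047 0.048 v -0.013 0.007
top 0.24 24 u -0.047 0.049 v -0.013 0.004
top 0.25 27 u -0.047 0.048 v -0.015 -0.001
t 2.95 tcp [0.4121 0.1971 0.1522] g [0.4121 0.1971 0.1709] z [ 0.001  0.    -1.   ] y [0.981 0.193 0.001] q [ 0.35  0.04  2.06 -0.    1.04  0.16] F [-0.   0.3  0.2] open 35.9 ff 0.0
```

arm_command(grip=[0.42,0.42,0.42,0,0,0,0,0,0], linear=[[0.02,0,0.045],[0.02,0,0.095],[0.02,0,0.095],[0.02,0,0.095],[0.02,0,0.095],[0.02,0,0.095],[0.02,0,0.095],[0.02,0,0.095],[0.02,0,0.095]], rot=[[0,0,0],[0,0,0],[0,0,0],[0,0,0],[0,0,0],[0,0,0],[0,0,0],[0,0,0],[0,0,0]], grip_force=30)

```text
clock: 3.85
eef_pos: [0.4102, 0.2036, 0.1228]
orientation: [1.994, 2.428, 0.0]
force: [0.3, 0.8, -0.2]
opening: -0.001
finger_force: 0.0
```

```bash
python3 - <<'E'
from h import *
st(); P,R,_=pose()
# arc about hinge from the present grasp point
c=C[:2]; u=np.array([np.cos(YAW),np.sin(YAW)]); g=P-env.tcp_to_grasp*R.apply([0,0,1])
gu=(g[:2]-c)@u; print("bar in case x",gu,"z",g[2],"radius",np.hypot(.115-gu,g[2]-.075),"ang",np.degrees(np.arctan2(g[2]-.075,.115-gu)))
th0=np.arctan2(g[2]-.075,.115-gu)
for th in np.radians([20,25,30,35,40,45,50]):
    du=.225*(np.cos(th0)-np.cos(th)); dz=.225*(np.sin(th)-np.sin(th0)); print(round(np.degrees(th)),"y %.3f z %.3f"%(du/.3,-dz/.3))
E
```

```text
t 3.85 tcp [0.4102 0.2036 0.1228] g [0.4102 0.2036 0.1415] z [ 0.  0. -1.] y [0.981 0.194 0.   ] q [0.37 0.08 2.08 0.   0.98 0.17] F [ 0.3  0.8 -0.2] open -0.0 ff 0.0
bar in case x -0.09998693883182767 z 0.14150680507281455 radius 0.22503897215654306 ang 17.189597742001165
20 y 0.012 z -0.035
25 y 0.037 z -0.095
30 y 0.067 z -0.153
35 y 0.102 z -0.209
40 y 0.142 z -0.260
45 y 0.186 z -0.309
50 y 0.234 z -0.353
```

```bash
python3 - <<'E'
from h import *
p,d=grab("scene"); W=cloud("scene",d); P=pose()[0]
m=(np.linalg.norm(W[...,:2]-P[:2],axis=-1)<.05)&(W[...,2]>.1)&(W[...,2]<.26)
w=W[m]; u=np.array([np.cos(YAW),np.sin(YAW)]); v=np.array([-u[1],u[0]])
for a in np.arange(.1,.22,.01):
    q=w[(w[:,2]>=a)&(w[:,2]<a+.01)]
    if len(q): print(round(a,3),len(q),"u",((q[:,:2]-P[:2])@u).min().round(3),((q[:,:2]-P[:2])@u).max().round(3),"v",((q[:,:2]-P[:2])@v).min().round(3),((q[:,:2]-P[:2])@v).max().round(3))
cv2.imwrite("pics/s2.png",cv2.resize(p[90:170,280:380,::-1],None,fx=6,fy=6))
E
```

```text
0.12 9 u 0.044 0.049 v -0.015 0.016
0.13 43 u 0.002 0.049 v -0.043 0.045
0.14 74 u -0.004 0.017 v -0.047 0.05
0.15 19 u -0.013 0.014 v -0.015 0.007
0.16 30 u -0.011 0.015 v -0.015 0.005
0.17 32 u -0.011 0.016 v -0.015 0.002
0.18 33 u -0.012 0.015 v -0.015 0.002
0.19 40 u -0.025 0.031 v -0.017 0.003
0.2 83 u -0.036 0.038 v -0.019 0.01
0.21 86 u -0.043 0.048 v -0.02 0.013
```

View pics/s2.png

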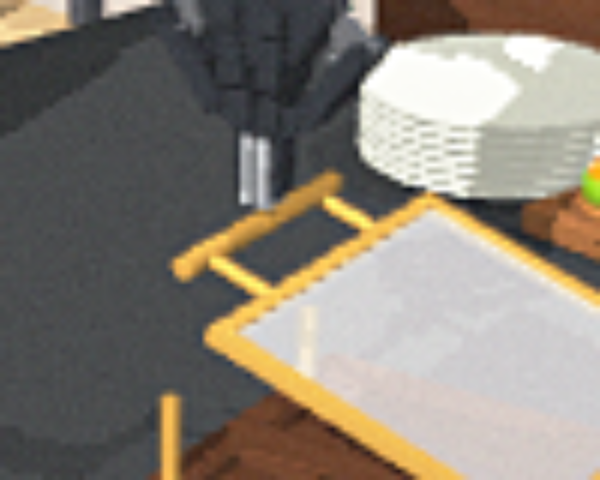

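The fingers shut just above the bar at crop (262,205). The real fingertips sit about 25 mm above the reported TCP, so I'll regrip that much lower.

arm_command(grip=[0,0.42,0.42,0.42,0.42,0.42,0.42,0.42], linear=[[0,0,-0.1],[0,0,-0.1],[0,0,-0.1],[0,0,-0.1],[0,0,-0.04],[0,0,0.02],[0,0,0.08],[0,0,0.08]], rot=[[0,0,0],[0,0,0],[0,0,0],[0,0,0],[0,0,0],[0,0,0],[0,0,0],[0,0,0]])

```text
clock: 4.7
eef_pos: [0.4067, 0.2022, 0.0953]
orientation: [-1.991, -2.425, 0.011]
force: [-0.3, -0.6, -0.5]
opening: 0.421
finger_force: 0.0
```

arm_command(grip=[0.1,0,0,0,0], linear=[[0,0,0],[0,0,0],[0,0,0],[0,0,0],[0,0,0]], rot=[[0,0,0],[0,0,0],[0,0,0],[0,0,0],[0,0,0]], grip_force=30)

```text
clock: 5.2
eef_pos: [0.4091, 0.2034, 0.0988]
orientation: [-1.993, -2.427, 0.003]
force: [-4.5, 0.1, 0.9]
opening: 0.124
finger_force: 29.8
```

```bash
python3 - <<'E'
from h import *
st()
E
```

```text
t 5.2 tcp [0.4091 0.2034 0.0988] g [0.4092 0.2034 0.1175] z [-0.002 -0.    -1.   ] y [ 0.981  0.194 -0.002] q [0.37 0.12 2.1  0.   0.92 0.17] F [-4.5  0.1  0.9] open 10.5 ff 29.8
```

arm_command(grip=[0,0,0,0,0,0,0,0,0,0], linear=[[0,0.006,-0.018],[0,0.012,-0.035],[0,0.024,-0.065],[0,0.037,-0.095],[0,0.052,-0.124],[0,0.067,-0.153],[0,0.084,-0.181],[0,0.102,-0.209],[0,0.102,-0.209],[0,0.102,-0.209]], rot=[[0,0,0],[0,0,0],[0,0,0],[0,0,0],[0,0,0],[0,0,0],[0,0,0],[0,0,0],[0,0,0],[0,0,0]])

```text
clock: 6.2
eef_pos: [0.4398, 0.2097, 0.1636]
orientation: [-1.993, -2.427, 0.001]
force: [-8.4, -0.6, 5.8]
opening: 0.129
finger_force: 20.8
```

```bash
python3 - <<'E'
from h import *
st()
for th in np.radians(np.arange(40,108,5)):
    print(round(np.degrees(th)),"y %.3f z %.3f"%(.225*(np.cos(.611)-np.cos(th))/.3,-.225*(np.sin(th)-np.sin(.611))/.3))
E
```

```text
t 6.2 tcp [0.4398 0.2097 0.1636] g [0.4398 0.2097 0.1823] z [-0.002  0.    -1.   ] y [ 0.981  0.194 -0.002] q [0.36 0.09 1.98 0.   1.07 0.16] F [-8.4 -0.6  5.8] open 10.9 ff 20.8
40 y 0.040 z -0.052
45 y 0.084 z -0.100
50 y 0.132 z -0.144
55 y 0.184 z -0.184
60 y 0.239 z -0.219
65 y 0.297 z -0.249
70 y 0.358 z -0.275
75 y 0.420 z -0.294
80 y 0.484 z -0.308
85 y 0.549 z -0.317
90 y 0.614 z -0.320
95 y 0.680 z -0.317
100 y 0.745 z -0.308
105 y 0.808 z -0.294
```

arm_command(grip=[0,0,0,0,0,0,0,0], linear=[[0,0.04,-0.052],[0,0.084,-0.1],[0,0.132,-0.144],[0,0.184,-0.184],[0,0.239,-0.219],[0,0.297,-0.249],[0,0.297,-0.249],[0,0.297,-0.249]], rot=[[0,0,0],[0,0,0],[0,0,0],[0,0,0],[0,0,0],[0,0,0],[0,0,0],[0,0,0]], grip_force=45)

```text
clock: 7.0
eef_pos: [0.531, 0.2286, 0.2423]
orientation: [1.992, 2.425, 0.013]
force: [-5.1, 0.2, 10.4]
opening: 0.114
finger_force: 46.0
```

```bash
python3 - <<'E'
from h import *
st()
for th in np.radians(np.arange(70,108,5)):
    print(round(np.degrees(th)),"y %.3f z %.3f"%(.225*(np.cos(np.radians(65))-np.cos(th))/.3,-.225*(np.sin(th)-np.sin(np.radians(65)))/.3))
E
```

```text
t 7.0 tcp [0.531  0.2286 0.2423] g [0.5308 0.2285 0.261 ] z [ 0.008  0.004 -1.   ] y [0.981 0.194 0.009] q [0.33 0.18 1.71 0.   1.24 0.13] F [-5.1  0.2 10.4] open 9.7 ff 46.0
70 y 0.060 z -0.025
75 y 0.123 z -0.045
80 y 0.187 z -0.059
85 y 0.252 z -0.067
90 y 0.317 z -0.070
95 y 0.382 z -0.067
100 y 0.447 z -0.059
105 y 0.511 z -0.045
```

arm_command(grip=[0,0,0,0,0,0,0,0,0], linear=[[0,0.06,-0.023],[0,0.123,-0.042],[0,0.187,-0.056],[0,0.252,-0.064],[0,0.317,-0.067],[0,0.382,-0.064],[0,0.43,-0.058],[0,0.43,-0.058],[0,0.43,-0.058]], rot=[[0,0,0],[0,0,0],[0,0,0],[0,0,0],[0,0,0],[0,0,0],[0,0,0],[0,0,0],[0,0,0]])

```text
clock: 7.9
eef_pos: [0.6584, 0.2547, 0.2583]
orientation: [1.99, 2.424, 0.019]
force: [1.6, 5.1, 4.6]
opening: 0.117
finger_force: 46.1
```

arm_command(grip=[0.35,0.35,0.35,0.35,0.35,0.35,0.35], linear=[[0,0,0],[0,0,0],[0,0,0],[0,0,-0.1],[0,0,-0.3],[0,0,-0.3],[0,0,-0.3]], rot=[[0,0,0],[0,0,0],[0,0,0],[0,0,0],[0,0,0],[0,0,0],[0,0,0]])

```text
clock: 8.6
eef_pos: [0.6558, 0.252, 0.3476]
orientation: [1.992, 2.424, 0.009]
force: [-0.0, -0.6, -0.1]
opening: 0.35
finger_force: 0.0
```

```bash
python3 - <<'E'
from h import *
st()
grab("scene","s3.png")
E
```

```text
t 8.6 tcp [0.6558 0.252  0.3476] g [0.6557 0.2519 0.3663] z [ 0.007  0.002 -1.   ] y [0.981 0.194 0.007] q [ 0.31  0.37  1.26 -0.    1.5   0.11] F [-0.  -0.6 -0.1] open 29.8 ff 0.0
```

View pics/s3.png

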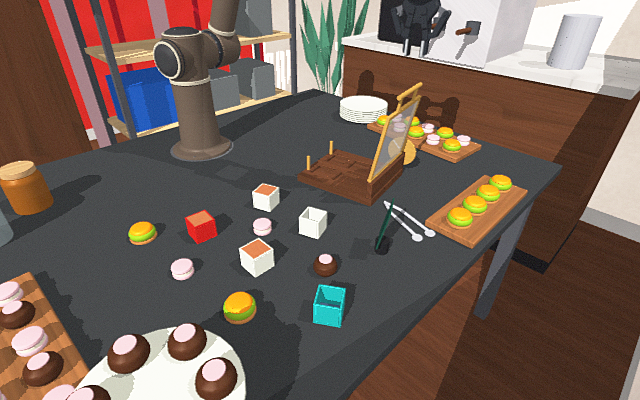

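```bash
python3 - <<'E'
from h import *
R=near(np.radians(110.2)); P=pose()[0]
h=np.array([.622,-.045,.26])
plan((P+[-.05,-.1,.03],R),(h,R),(h-[0,0,.15],R),grasp=False)
E
```

```text
lin [-0.295, -0.228, -0.101] rot [0.001, -0.001, 0.9] rows>=9.4 tcp [0.605 0.152 0.375]
lin [-0.949, -0.299, 0.281] rot [0.001, -0.001, 0.9] rows>=4.6 tcp [ 0.622 -0.045  0.26 ]
lin [-0.949, -0.3, 0.781] rot [0.001, -0.001, 0.9] rows>=3.0 tcp [ 0.622 -0.045  0.11 ]
```

arm_command(grip=[0.35,0.6,1,1,1,1,1,1,1,1,1,1], linear=[[-0.1,-0.07,-0.1],[-0.3,-0.14,-0.1],[-0.95,-0.3,0.28],[-0.95,-0.3,0.28],[-0.95,-0.3,0.28],[-0.95,-0.3,0.28],[-0.95,-0.3,0.28],[-0.95,-0.3,0.28],[-0.95,-0.3,0.28],[-0.95,-0.3,0.7],[-0.95,-0.3,0.78],[-0.95,-0.3,0.78]], rot=[[0,0,0.1],[0,0,0.2],[0,0,0.3],[0,0,0.4],[0,0,0.5],[0,0,0.6],[0,0,0.7],[0,0,0.8],[0,0,0.9],[0,0,0.9],[0,0,0.9],[0,0,0.9]])

```text
clock: 9.85
eef_pos: [0.619, -0.0452, 0.1057]
orientation: [-3.092, -0.55, 0.005]
force: [0.5, -0.1, -0.1]
opening: 1.001
finger_force: 0.0
```

```bash
cat > tip.py <<'E'
from h import *
def tip():
    out=[]
    p,d=grab("scene"); W=cloud("scene",d); P,R,s=pose()
    L=(W-P)@R.as_matrix()   # tool coords, z forward
    m=(abs(L[...,0])<.02)&(abs(L[...,1])<.065)&(L[...,2]>-.15)&(L[...,2]<.02)&(p.astype(int).sum(-1)<420)
    l=L[m]
    for a in np.arange(-.12,.02,.01):
        q=l[(l[:,2]>=a)&(l[:,2]<a+.01)]
        if len(q)>2: print("toolz %.2f n %d y %.3f..%.3f"%(a,len(q),q[:,1].min(),q[:,1].max()))
if __name__=="__main__":
    st(); tip()
    p,d=grab("scene"); cv2.imwrite("pics/s4.png",cv2.resize(p[110:260,220:400,::-1],None,fx=4,fy=4))
E
python3 tip.py
```

```text
t 9.85 tcp [ 0.619  -0.0452  0.1057] g [ 0.619  -0.0452  0.1244] z [-0.003  0.    -1.   ] y [ 0.345 -0.939 -0.001] q [-0.14  0.4   1.71 -0.    1.03  1.08] F [ 0.5 -0.1 -0.1] open 85.1 ff 0.0
toolz -0.12 n 64 y -0.064..0.051
toolz -0.11 n 67 y -0.065..0.064
toolz -0.10 n 39 y -0.062..0.060
toolz -0.09 n 73 y -0.041..0.063
toolz -0.08 n 76 y -0.041..0.064
toolz -0.07 n 65 y -0.043..0.063
toolz -0.06 n 42 y -0.044..0.059
```

View pics/s4.png

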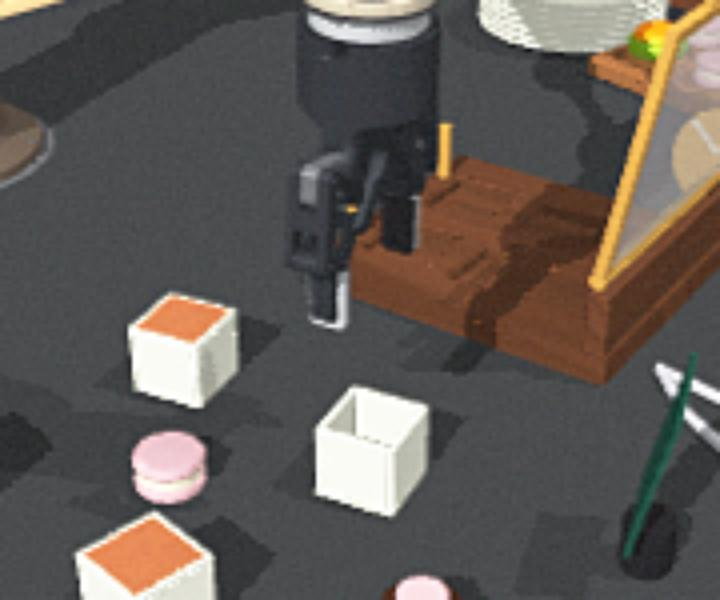

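arm_command(grip=[1,1,1,1,1], linear=[[0.01,0,0.12],[0.01,0,0.23],[0.01,0,0.34],[0.01,0,0.34],[0.01,0,0.34]], rot=[[0,0,0],[0,0,0],[0,0,0],[0,0,0],[0,0,0]])

```text
clock: 10.45
eef_pos: [0.6241, -0.0442, 0.0082]
orientation: [-3.093, -0.551, 0.001]
force: [0.6, 0.1, 1.0]
opening: 1.002
finger_force: 0.0
```

```bash
python3 tip.py
```

```text
t 10.45 tcp [ 0.6241 -0.0442  0.0082] g [ 0.6241 -0.0442  0.0269] z [-0. -0. -1.] y [ 0.345 -0.938 -0.   ] q [-0.14  0.54  1.74 -0.    0.86  1.08] F [0.6 0.1 1. ] open 85.2 ff 0.0
toolz -0.12 n 63 y -0.064..0.064
toolz -0.11 n 75 y -0.062..0.063
toolz -0.10 n 51 y -0.065..0.064
toolz -0.09 n 37 y -0.062..0.060
toolz -0.08 n 42 y -0.052..0.060
toolz -0.07 n 53 y -0.048..0.059
toolz -0.06 n 50 y -0.049..0.058
toolz -0.05 n 35 y -0.047..0.057
toolz -0.00 n 39 y -0.063..0.064
toolz 0.01 n 144 y -0.064..0.065
```

View pics/s4.png

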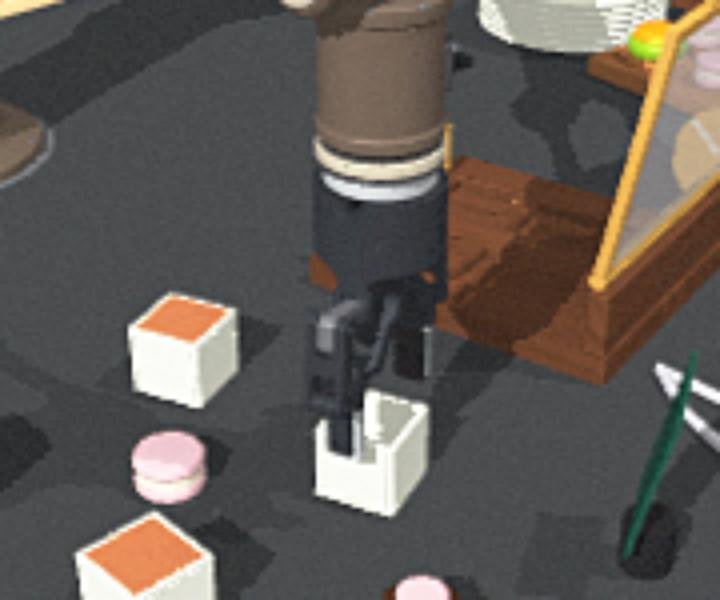

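arm_command(grip=[1,1,1,0.5,0.5,0.5,0.5,0.5], linear=[[-0.005,0,0.04],[-0.005,0,0.08],[-0.005,0,0.08],[-0.005,0,0.08],[-0.005,0,0.08],[-0.005,0,0.08],[-0.005,0,0.08],[-0.005,0,0.08]], rot=[[0,0,0],[0,0,0],[0,0,0],[0,0,0],[0,0,0],[0,0,0],[0,0,0],[0,0,0]], grip_force=45)

```text
clock: 11.35
eef_pos: [0.6233, -0.0447, -0.016]
orientation: [3.092, 0.551, 0.002]
force: [0.5, -0.3, 1.4]
opening: 0.601
finger_force: 48.7
```

```bash
python3 - <<'E'
from h import *
st()
E
```

```text
t 11.35 tcp [ 0.6233 -0.0447 -0.016 ] g [ 0.6233 -0.0447  0.0027] z [ 0.001 -0.    -1.   ] y [ 0.345 -0.938  0.001] q [-0.14  0.58  1.74 -0.    0.82  1.08] F [ 0.5 -0.3  1.4] open 51.1 ff 48.7
```

arm_command(grip=[0.5,0.5,0.5,0.5], linear=[[0,0,-0.1],[0,0,-0.25],[0,0,-0.4],[0,0,-0.4]], rot=[[0,0,0],[0,0,0],[0,0,0],[0,0,0]])

```text
clock: 11.75
eef_pos: [0.6286, -0.0453, 0.1112]
orientation: [3.089, 0.551, 0.021]
force: [2.4, -0.4, -1.0]
opening: 0.602
finger_force: 48.5
```

```bash
cat > pk.py <<'E'
from h import *
st()
p,d=grab("top"); W=np.nanmean([cloud("top",grab("top")[1]) for _ in range(4)],0)
X=(W[...,:2]-C[:2])@np.array([[np.cos(YAW),-np.sin(YAW)],[np.sin(YAW),np.cos(YAW)]])
Z=cv2.medianBlur(np.nan_to_num(W[...,2]).astype(np.float32),3)
for x,y in [(-.07,.045),(-.07,-.045),(.01,.045),(.01,-.045)]:
    m=(abs(X[...,0]-x)<.038)&(abs(X[...,1]-y)<.038)&(Z<.0175)&(Z>.006)
    q=X[m]*1000
    if len(q)<50: print("few",len(q)); continue
    r=cv2.minAreaRect(q.astype(np.float32)); lo=np.percentile(q,2,0);hi=np.percentile(q,98,0)
    print((x,y),len(q),"rect",np.round(r[0],1),np.round(r[1],1),round(r[2],1),"mid",((lo+hi)/2).round(1),(hi-lo).round(1),"z",np.median(Z[m]).round(4))
b=(abs(X[...,0])<.15)&(abs(X[...,1])<.14)&(Z>.008)&(Z<.03); q=X[b]*1000
print("board",np.percentile(q,[.5,99.5],axis=0).round(1), cv2.minAreaRect(q.astype(np.float32)))
E
python3 pk.py
```

```text
t 11.75 tcp [ 0.6286 -0.0453  0.1112] g [ 0.6284 -0.0452  0.1299] z [ 0.014 -0.002 -1.   ] y [ 0.345 -0.938  0.007] q [-0.14  0.4   1.7   0.    1.02  1.08] F [ 2.4 -0.4 -1. ] open 51.1 ff 48.5
(-0.07, 0.045) 492 rect [-70.7  45.7] [57.5 56.5] 0.8 mid [-70.8  46.1] [55.2 54.7] z 0.0126
(-0.07, -0.045) 492 rect [-70.1 -44.5] [57.4 57.1] 0.3 mid [-70.  -44.3] [55.3 55.1] z 0.0128
(0.01, 0.045) 467 rect [ 9.5 46.1] [57.  56.9] 0.4 mid [ 9.8 46.6] [55.4 54.4] z 0.0128
(0.01, -0.045) 469 rect [ 10.3 -44. ] [57.1 57.2] 0.3 mid [ 10.6 -43.9] [55.2 54.9] z 0.0127
board [[-120.3 -109.3]
 [ 111.5  109. ]] ((-1.1458587646484375, -0.506378173828125), (248.3225555419922, 233.08480834960938), 3.8193085193634033)
```

```bash
sed -i 's/^YAW=.*/YAW=np.radians(11.55); C=np.array([.5078,.2252,0.])/' h.py; python3 - <<'E'
from h import *
st()
R=near(YAW+np.pi/2); b=case(.010,.045,0)+R.apply([.001,0,0])
plan((np.array([.56,.1,.11]),R),(b+[0,0,.1],R),(b+[0,0,.01],R),grasp=False)
E
```

```text
t 12.0 tcp [ 0.6202 -0.0442  0.1008] g [ 0.6203 -0.0442  0.1195] z [-0.005  0.001 -1.   ] y [ 0.345 -0.938 -0.003] q [-0.14  0.41  1.71  0.    1.02  1.08] F [ 0.5  0.1 -2.1] open 51.1 ff 48.5
lin [-0.022, -0.521, -0.029] rot [-0.001, 0.003, 0.096] rows>=3.1 tcp [0.56 0.1  0.11]
lin [0.018, -1.115, 0.006] rot [-0.001, 0.003, 0.096] rows>=3.6 tcp [0.51  0.271 0.1  ]
lin [0.019, -1.114, 0.306] rot [-0.001, 0.003, 0.096] rows>=1.8 tcp [0.51  0.271 0.01 ]
```

arm_command(grip=[0.5,0.5,0.5,0.5,0.5,0.5,0.5,0.5,0.5], linear=[[0,-0.15,-0.03],[0,-0.3,-0.03],[0,-0.45,-0.03],[0,-0.6,-0.03],[0,-0.75,-0.03],[0.01,-0.9,-0.03],[0.01,-0.98,-0.03],[0.01,-0.98,-0.03],[0.01,-0.98,-0.03]], rot=[[0,0,0.05],[0,0,0.096],[0,0,0.096],[0,0,0.096],[0,0,0.096],[0,0,0.096],[0,0,0.096],[0,0,0.096],[0,0,0.096]])

```text
clock: 12.9
eef_pos: [0.5223, 0.2321, 0.1105]
orientation: [3.124, 0.319, -0.005]
force: [-0.2, -0.3, -1.1]
opening: 0.604
finger_force: 48.4
```

```bash
python3 - <<'E'
from h import *
st()
R=near(YAW+np.pi/2); b=case(.010,.045,0)+R.apply([.001,0,0])
plan((b+[0,0,.1],R),(b+[0,0,.02],R),(b+[0,0,-.002],R),grasp=False)
E
```

```text
t 12.9 tcp [0.5223 0.2321 0.1105] g [0.5224 0.2321 0.1292] z [-0.003 -0.002 -1.   ] y [ 0.202 -0.979  0.001] q [ 0.34  0.31  1.83 -0.    1.    1.71] F [-0.2 -0.3 -1.1] open 51.3 ff 48.4
lin [-0.015, -0.137, 0.035] rot [0.001, 0.002, 0.001] rows>=0.9 tcp [0.51  0.271 0.1  ]
lin [-0.014, -0.138, 0.302] rot [0.001, 0.002, 0.001] rows>=1.6 tcp [0.51  0.271 0.02 ]
lin [-0.014, -0.138, 0.375] rot [0.001, 0.002, 0.001] rows>=0.4 tcp [ 0.51   0.271 -0.002]
```

arm_command(grip=[0.5,0.5,0.5,0.5,0.5,0.5,0.5], linear=[[-0.015,-0.137,0.04],[-0.015,-0.137,0.04],[-0.015,-0.137,0.12],[-0.015,-0.137,0.2],[-0.015,-0.137,0.3],[-0.015,-0.137,0.3],[-0.015,-0.137,0.3]], rot=[[0,0,0],[0,0,0],[0,0,0],[0,0,0],[0,0,0],[0,0,0],[0,0,0]])

```text
clock: 13.6
eef_pos: [0.5107, 0.2701, 0.0216]
orientation: [3.125, 0.314, -0.004]
force: [0.8, 1.3, -1.1]
opening: 0.604
finger_force: 48.5
```

```bash
python3 - <<'E'
from h import *
st()
R=near(YAW+np.pi/2); b=case(.010,.045,0)+R.apply([.001,0,0])
plan((b+[0,0,-.003],R),grasp=False)
E
```

```text
t 13.6 tcp [0.5107 0.2701 0.0216] g [0.5108 0.2701 0.0403] z [-0.003 -0.001 -1.   ] y [ 0.199 -0.98   0.001] q [ 0.41  0.45  1.85 -0.    0.84  1.78] F [ 0.8  1.3 -1.1] open 51.3 ff 48.5
lin [-0.003, -0.006, 0.082] rot [0.001, 0.002, -0.001] rows>=0.5 tcp [ 0.51   0.271 -0.003]
```

arm_command(grip=[0.5,0.5,0.5,0.5,0.5], linear=[[-0.003,-0.004,0.02],[-0.003,-0.004,0.04],[-0.003,-0.004,0.06],[-0.003,-0.004,0.08],[-0.003,-0.004,0.08]], rot=[[0,0,0],[0,0,0],[0,0,0],[0,0,0],[0,0,0]])

```text
clock: 14.1
eef_pos: [0.5118, 0.2729, 0.0051]
orientation: [3.125, 0.318, 0.001]
force: [-11.2, -8.5, 35.6]
opening: 0.601
finger_force: 53.4
```

```bash
python3 - <<'E'
from h import *
st()
E
```

```text
t 14.1 tcp [0.5118 0.2729 0.0051] g [0.5118 0.2729 0.0238] z [ 0.    -0.001 -1.   ] y [ 0.202 -0.979  0.001] q [ 0.42  0.48  1.85 -0.    0.81  1.78] F [-11.2  -8.5  35.6] open 51.1 ff 53.4
```

arm_command(grip=[0.5,0.5,0.5], linear=[[0,0,-0.06],[0,0,-0.06],[0,0,-0.06]], rot=[[0,0,0],[0,0,0],[0,0,0]])

```text
clock: 14.4
eef_pos: [0.5105, 0.273, 0.0168]
orientation: [-3.125, -0.317, -0.002]
force: [-0.6, -0.4, -1.6]
opening: 0.606
finger_force: 49.4
```

```bash
python3 - <<'E'
from h import *
st()
p,d=grab("scene"); q,e=grab("top")
a=cv2.resize(p[130:220,290:410,::-1],(800,600),interpolation=cv2.INTER_CUBIC)
cv2.imwrite("pics/s5.png",a)
W=cloud("scene",d); P,R,_=pose(); 
X=(W-C)@np.array([[np.cos(YAW),-np.sin(YAW),0],[np.sin(YAW),np.cos(YAW),0],[0,0,1]])
w=p.astype(int); white=(w.min(-1)>110)&(w.max(-1)-w.min(-1)<40)&(abs(X[...,0]-.01)<.06)&(abs(X[...,1]-.045)<.06)&(X[...,2]<.11)&(X[...,2]>.02)
Q=X[white]*1000; print(len(Q),np.percentile(Q,[1,5,50,95,99],axis=0).round(1))
# visible -y face and +x face
print("face -y", np.median(Q[(Q[:,1]<np.percentile(Q[:,1],20))],axis=0))
K,Rc,t=cam("scene")
E
```

```text
t 14.4 tcp [0.5105 0.273  0.0168] g [0.5105 0.273  0.0355] z [ 0.001  0.001 -1.   ] y [ 0.201 -0.98  -0.   ] q [0.42 0.46 1.85 0.   0.83 1.78] F [-0.6 -0.4 -1.6] open 51.6 ff 49.4
335 [[-13.8   4.5  32.4]
 [-10.6  10.8  35. ]
 [ 24.7  21.2  60.9]
 [ 37.6  67.9  82. ]
 [ 38.3  70.5  83.7]]
face -y [17.08876883 14.86156882 61.52996022]
```

View pics/s5.png

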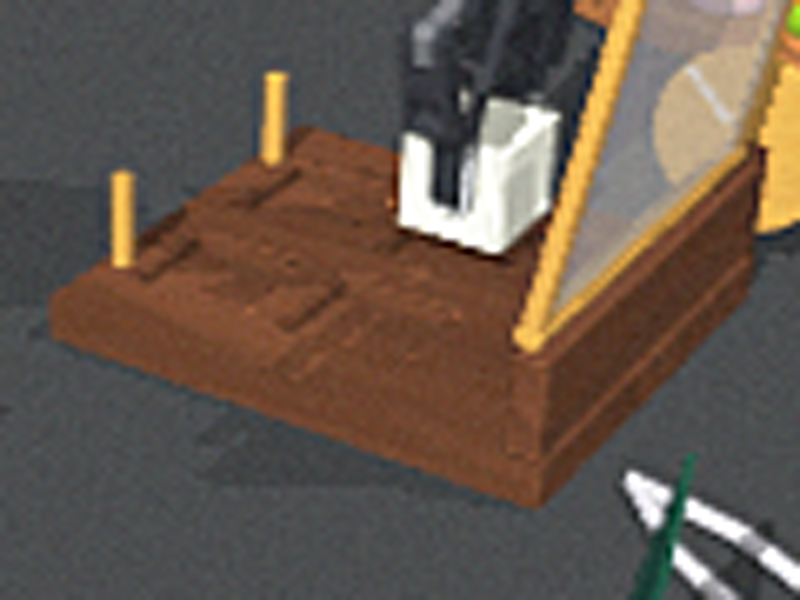

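```bash
cat > face.py <<'E'
from h import *
def face(x,y,zlo,zhi,n=3):
    """case-frame extents of the held cup near (x,y): its +x and -y faces, from the scene camera"""
    M=np.array([[np.cos(YAW),-np.sin(YAW),0],[np.sin(YAW),np.cos(YAW),0],[0,0,1]]); A=[]
    for _ in range(n):
        p,d=grab("scene"); X=(cloud("scene",d)-C)@M; w=p.astype(int)
        m=(w.min(-1)>100)&(w.max(-1)-w.min(-1)<45)&(abs(X[...,0]-x)<.05)&(abs(X[...,1]-y)<.05)&(X[...,2]<zhi)&(X[...,2]>zlo); A.append(X[m]*1000)
    Q=np.concatenate(A)
    fx=Q[(abs(Q[:,0]-x*1000-26)<6)&(abs(Q[:,1]-y*1000)<18)]; fy=Q[(abs(Q[:,1]-y*1000+26)<6)&(abs(Q[:,0]-x*1000)<20)&(abs(Q[:,0]-x*1000)>12)]
    for n_,f,i,j in(("+x",fx,0,1),("-y",fy,1,0)):
        k=np.polyfit(f[:,j]-(y,x)[i]*1000,f[:,i],1); print(n_,len(f),"face at",k[1].round(2),"slope deg",np.degrees(np.arctan(k[0])).round(1),"centre",(k[1]-26*(1 if i==0 else -1)).round(1))
    P=pose()[0]; print("tcp in case",((P-C)@M*1000).round(1))
if __name__=="__main__":
    face(.01,.045,.034,.075)
E
python3 face.py; python3 pk.py | grep -v "0.045)"
```

```text
+x 169 face at 35.28 slope deg -0.2 centre 9.3
-y 161 face at 18.23 slope deg 0.3 centre 44.2
tcp in case [10.7 45.9 15.2]
t 14.65 tcp [0.5091 0.2723 0.0152] g [0.5091 0.2723 0.0339] z [-0.002 -0.001 -1.   ] y [ 0.201 -0.98   0.   ] q [0.42 0.46 1.85 0.   0.83 1.78] F [-0.1  0.9 -1.5] open 51.5 ff 49.4
board [[-120.6 -110.7]
 [ 111.5  104.1]] ((4.037040710449219, 2.278961181640625), (249.93626403808594, 226.45339965820312), 0.1142500564455986)
```

```bash
python3 - <<'E'
from h import *
M=np.array([[np.cos(YAW),-np.sin(YAW),0],[np.sin(YAW),np.cos(YAW),0],[0,0,1]])
Q=[]
for _ in range(3):
    p,d=grab("scene"); Q.append(((cloud("scene",d)-C)@M*1000).reshape(-1,3))
Q=np.concatenate(Q)
f=Q[(abs(Q[:,1]+110)<8)&(abs(Q[:,0])<105)&(Q[:,2]>4)&(Q[:,2]<18)]; k=np.polyfit(f[:,0],f[:,1],1);print("-y side",len(f),k[1],np.degrees(k[0]),np.median(f[:,1]))
f=Q[(abs(Q[:,0]-130)<8)&(abs(Q[:,1])<95)&(Q[:,2]>6)&(Q[:,2]<60)]; k=np.polyfit(f[:,1],f[:,0],1);print("+x back",len(f),k[1],np.degrees(k[0]))
f=Q[(abs(Q[:,0]+40)<90)&(abs(Q[:,1])<110)&(Q[:,2]>5)&(Q[:,2]<17)]
for x,y in [(-70,45),(-70,-45),(10,-45)]:
    g=f[(abs(f[:,0]-x)<38)&(abs(f[:,1]-y)<38)]; print((x,y),len(g),np.percentile(g[:,:2],[2,98],axis=0).round(1).tolist())
E
```

```text
-y side 766 -114.77843357758954 0.06810628874932899 -114.83329469319867
+x back 1209 127.52163218227376 -0.06260329549704827
(-70, 45) 380 [[-101.5, 25.2], [-50.5, 72.0]]
(-70, -45) 447 [[-101.2, -66.2], [-50.1, -18.9]]
(10, -45) 495 [[-20.4, -65.5], [31.6, -18.7]]
```

arm_command(grip=[0.5,0.5,0.5,0.5,0.5], linear=[[-0.006,0.008,0.01],[-0.006,0.008,0.02],[-0.006,0.008,0.035],[-0.006,0.008,0.055],[-0.006,0.008,0.055]], rot=[[0,0,0],[0,0,0],[0,0,0],[0,0,0],[0,0,0]])

```text
clock: 15.55
eef_pos: [0.5077, 0.2695, -0.0013]
orientation: [3.125, 0.316, -0.004]
force: [0.0, -0.4, -0.9]
opening: 0.603
finger_force: 49.4
```

```bash
python3 - <<'E'
from h import *
st()
E
```

```text
t 15.55 tcp [ 0.5077  0.2695 -0.0013] g [0.5078 0.2695 0.0174] z [-0.002 -0.001 -1.   ] y [ 0.2  -0.98  0.  ] q [0.41 0.49 1.86 0.   0.8  1.78] F [ 0.  -0.4 -0.9] open 51.2 ff 49.4
```

arm_command(grip=[0.5,0.75,0.75,0.75,0.75,0.75,0.75,0.75], linear=[[0,0,0.009],[0,0,0.009],[0,0,0.009],[0,0,0.009],[0,0,-0.1],[0,0,-0.25],[0,0,-0.5],[0,0,-0.5]], rot=[[0,0,0],[0,0,0],[0,0,0],[0,0,0],[0,0,0],[0,0,0],[0,0,0],[0,0,0]])

```text
clock: 16.35
eef_pos: [0.5116, 0.2712, 0.1554]
orientation: [-3.123, -0.316, -0.012]
force: [0.5, 0.6, -0.2]
opening: 0.751
finger_force: 0.0
```

```bash
cat > look.py <<'E'
from h import *
import sys
# find white / terracotta tops at z 42-62 with the top camera
def tops(zlo=.040,zhi=.075):
    p,d=grab("top"); W=cloud("top",d); w=p.astype(int)
    m=((W[...,2]>zlo)&(W[...,2]<zhi)&(w[...,0]>120)&(W[...,0]>.3)&(W[...,0]<.8)&(abs(W[...,1])<.33)).astype(np.uint8)
    m=cv2.morphologyEx(m,cv2.MORPH_CLOSE,np.ones((3,3)))
    k,l,s,c=cv2.connectedComponentsWithStats(m)
    for i in range(1,k):
        if s[i,4]<40: continue
        q=W[l==i]; q=q[np.isfinite(q[:,2])&(q[:,2]>zlo)&(q[:,2]<zhi)]; r=cv2.minAreaRect((q[:,:2]*1000).astype(np.float32))
        print("px",c[i].round(),"n",s[i,4],"c",np.round(r[0],1),"wh",np.round(r[1],1),"ang",round(r[2],1),"z",np.percentile(q[:,2],[10,50,90]).round(3),"rgb",np.median(p[l==i],axis=0))
if __name__=="__main__": st(); tops()
E
python3 look.py; python3 pk.py|tail -5
```

```text
t 16.35 tcp [0.5116 0.2712 0.1554] g [0.5115 0.2712 0.1741] z [ 0.007  0.003 -1.   ] y [ 0.201 -0.98  -0.002] q [ 0.41  0.26  1.79 -0.    1.08  1.78] F [ 0.5  0.6 -0.2] open 63.9 ff 0.0
px [394. 195.] n 426 c [ 628.7 -220.5] wh [52.3 53.2] ang 89.8 z [0.047 0.05  0.053] rgb [231.  154.  108.5]
px [200. 232.] n 240 c [507.  271.6] wh [52.3 53.2] ang 11.8 z [0.044 0.059 0.064] rgb [217. 217. 206.]
px [329. 260.] n 438 c [452.6 -58.5] wh [51.9 51.9] ang 20.6 z [0.048 0.051 0.053] rgb [230.  151.  104.5]
px [405. 266.] n 457 c [ 447.3 -251.7] wh [52.3 52.4] ang 85.5 z [0.048 0.051 0.053] rgb [230. 140.  90.]
(-0.07, -0.045) 492 rect [-70.2 -45.2] [57.7 57.2] 0.4 mid [-70.1 -45. ] [55.7 54.8] z 0.0127
(0.01, 0.045) 94 rect [11.3 41.6] [51.5 48.7] 0.7 mid [11.2 41.4] [46.3 48.1] z 0.0171
(0.01, -0.045) 466 rect [ 10.1 -45. ] [57.  56.6] 0.5 mid [ 10.3 -44.7] [54.8 55.2] z 0.0127
board [[-120.5 -110.7]
 [ 111.3  107.8]] ((3.79266357421875, 2.627105712890625), (249.61566162109375, 227.24798583984375), 0.19991910457611084)
```

```bash
cat >> h.py <<'E'
GP=.045
def gp(p,R,back=0): return np.array(p)+(GP-back)*R.apply([0,0,1])
E
python3 - <<'E'
from h import *
st()
R=near(np.radians(110.6),np.radians(60)); c=[.4526,-.0585,.027]
P=pose()[0]; D=near(np.radians(110.6))
print(R.apply([0,0,1]))
plan((np.array([.50,.02,.22]),D),(gp(c,R,.13),R),(gp(c,R),R),grasp=False)
E
```

```text
t 16.65 tcp [0.5074 0.2693 0.1482] g [0.5074 0.2693 0.1669] z [-0.003 -0.001 -1.   ] y [ 0.2   -0.98   0.001] q [0.41 0.27 1.8  0.   1.08 1.78] F [ 0.3 -0.   0. ] open 63.6 ff 0.0
[-0.81065134 -0.30470381 -0.5       ]
lin [-0.191, 0.809, -0.238] rot [0.0, 0.002, -0.1] rows>=5.2 tcp [0.5  0.02 0.22]
lin [-0.155, 0.995, 0.264] rot [-0.052, -0.663, -0.091] rows>=7.0 tcp [ 0.522 -0.033  0.07 ]
lin [-0.525, 1.054, 0.481] rot [-0.052, -0.663, -0.091] rows>=2.6 tcp [ 0.416 -0.072  0.004]
```

arm_command(grip=[0.75,1,1,1,1,1,1,1,1,1,1,1], linear=[[-0.05,0.15,-0.2],[-0.19,0.8,-0.24],[-0.19,0.8,-0.24],[-0.19,0.8,-0.24],[-0.19,0.8,-0.24],[-0.19,0.8,-0.24],[-0.155,0.99,0.1],[-0.155,0.99,0.2],[-0.155,0.99,0.26],[-0.155,0.99,0.26],[-0.155,0.99,0.26],[-0.155,0.99,0.26]], rot=[[0,0,0],[0,0,0],[-0.01,-0.1,-0.014],[-0.02,-0.2,-0.028],[-0.03,-0.3,-0.042],[-0.035,-0.4,-0.056],[-0.04,-0.5,-0.07],[-0.045,-0.6,-0.08],[-0.052,-0.663,-0.091],[-0.052,-0.663,-0.091],[-0.052,-0.663,-0.091],[-0.052,-0.663,-0.091]])

```text
clock: 17.85
eef_pos: [0.5245, -0.0302, 0.0765]
orientation: [2.541, 0.459, -1.452]
force: [0.7, 0.6, 1.9]
opening: 1.0
finger_force: 0.0
```

```bash
python3 - <<'E'
from h import *
st()
R=near(np.radians(110.6),np.radians(60)); c=[.4526,-.0585,.027]
plan((gp(c,R,.13),R),(gp(c,R),R),grasp=False)
E
python3 tip.py | grep toolz; python3 look.py | grep px
```

```text
t 17.85 tcp [ 0.5245 -0.0302  0.0765] g [ 0.5396 -0.0245  0.086 ] z [-0.807 -0.304 -0.507] y [ 0.351 -0.936  0.002] q [ 0.04  0.97  1.22 -0.3   1.95  1.29] F [0.7 0.6 1.9] open 85.0 ff 0.0
lin [0.014, 0.004, 0.022] rot [0.0, -0.005, -0.001] rows>=0.2 tcp [ 0.522 -0.033  0.07 ]
lin [0.01, 0.004, 0.456] rot [0.0, -0.005, -0.001] rows>=2.6 tcp [ 0.416 -0.072  0.004]
toolz -0.12 n 37 y -0.026..0.065
toolz -0.11 n 42 y -0.062..0.063
toolz -0.10 n 43 y -0.063..0.065
toolz -0.09 n 24 y -0.061..0.058
toolz -0.08 n 21 y -0.050..0.058
toolz -0.07 n 38 y -0.048..0.060
toolz -0.06 n 46 y -0.047..0.059
toolz -0.05 n 33 y -0.047..0.058
toolz -0.04 n 5 y -0.043..-0.041
px [394. 195.] n 424 c [ 628.1 -220.5] wh [52.2 52.6] ang 89.5 z [0.047 0.051 0.053] rgb [242.  174.  122.5]
px [200. 224.] n 124 c [517.5 273.7] wh [31.1 52.4] ang 11.6 z [0.044 0.059 0.063] rgb [229.5 228.  218. ]
px [329. 260.] n 439 c [452.7 -58.5] wh [52.3 52.2] ang 20.7 z [0.048 0.051 0.053] rgb [229. 151. 107.]
px [405. 266.] n 453 c [ 447.3 -252.1] wh [53.2 52.1] ang 85.6 z [0.048 0.051 0.053] rgb [242. 158. 102.]
```

View pics/s4.png

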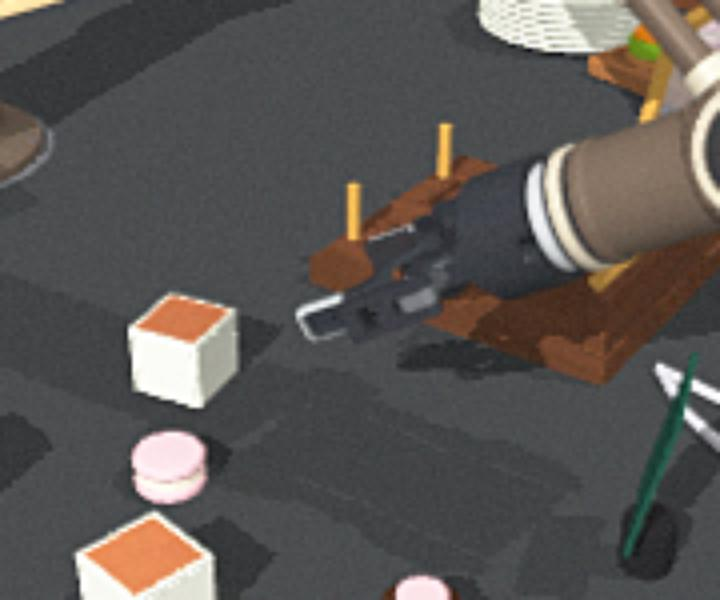

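arm_command(grip=[1,1,1,1,0.5,0.5,0.5,0.5,0.5], linear=[[0.01,0.004,0.15],[0.01,0.004,0.3],[0.01,0.004,0.45],[0.01,0.004,0.45],[0.01,0.004,0.45],[0.01,0.004,0.45],[0.01,0.004,0.45],[0.01,0.004,0.45],[0.01,0.004,0.45]], rot=[[0,0,0],[0,0,0],[0,0,0],[0,0,0],[0,0,0],[0,0,0],[0,0,0],[0,0,0],[0,0,0]], grip_force=50)

```text
clock: 18.9
eef_pos: [0.4201, -0.0719, 0.0057]
orientation: [2.54, 0.459, -1.45]
force: [4.3, 0.7, 10.4]
opening: 0.603
finger_force: 51.5
```

```bash
python3 - <<'E'
from h import *
st()
P,R,_=pose(); c=P-GP*R.apply([0,0,1]); print("grasp pt",c)
# lift then rotate to outward 30, yaw turned to be radial
c2=np.array([.47,-.05,.13])
y=np.radians(110.6)
for yw in (110.6,95,85):
    # same variant as present
    R2=down(np.radians(yw)+np.pi,np.radians(30)); print(yw,R2.apply([0,0,1]))
    plan((gp(c2,R2),R2),(gp([.47,-.05,.028],R2),R2),grasp=False)
E
```

```text
t 18.9 tcp [ 0.4201 -0.0719  0.0057] g [ 0.4352 -0.0662  0.0152] z [-0.806 -0.306 -0.508] y [ 0.352 -0.936  0.004] q [-0.01  0.92  1.51 -0.33  1.71  1.33] F [ 4.3  0.7 10.4] open 51.2 ff 51.5
grasp pt [ 0.45639123 -0.05812571  0.02851701]
110.6 [ 0.46802977  0.17592082 -0.8660254 ]
lin [-0.115, -0.008, -0.365] rot [0.003, 0.994, -0.0] rows>=10.4 tcp [ 0.491 -0.042  0.091]
lin [0.178, -0.01, -0.193] rot [0.003, 0.994, -0.0] rows>=2.0 tcp [ 0.491 -0.042 -0.011]
95 [ 0.49809735  0.04357787 -0.8660254 ]
lin [-0.116, 0.012, -0.363] rot [0.052, 0.987, 0.186] rows>=10.5 tcp [ 0.492 -0.048  0.091]
lin [0.177, 0.01, -0.19] rot [0.052, 0.987, 0.186] rows>=2.0 tcp [ 0.492 -0.048 -0.011]
85 [ 0.49809735 -0.04357787 -0.8660254 ]
lin [-0.119, 0.024, -0.359] rot [0.083, 0.976, 0.304] rows>=10.7 tcp [ 0.492 -0.052  0.091]
lin [0.174, 0.023, -0.186] rot [0.083, 0.976, 0.304] rows>=2.0 tcp [ 0.492 -0.052 -0.011]
```

arm_command(grip=[0.5,0.5,0.5,0.5,0.5,0.5,0.5,0.5,0.5,0.5,0.5,0.5], linear=[[-0.1,0,-0.06],[-0.22,0,-0.13],[-0.287,0,-0.17],[-0.28,0,-0.2],[-0.26,0.004,-0.22],[-0.23,0.006,-0.25],[-0.2,0.008,-0.28],[-0.18,0.01,-0.3],[-0.16,0.01,-0.32],[-0.14,0.01,-0.34],[-0.116,0.012,-0.363],[-0.116,0.012,-0.363]], rot=[[0,0,0],[0.002,0.05,0.01],[0.008,0.145,0.027],[0.013,0.24,0.045],[0.018,0.335,0.063],[0.023,0.43,0.081],[0.028,0.525,0.1],[0.033,0.62,0.117],[0.038,0.715,0.135],[0.043,0.81,0.153],[0.048,0.905,0.171],[0.052,0.987,0.186]])

```text
clock: 20.1
eef_pos: [0.4896, -0.0435, 0.0874]
orientation: [-3.026, -0.155, -0.711]
force: [-0.6, 1.9, -1.1]
opening: 0.604
finger_force: 52.4
```

```bash
python3 - <<'E'
from h import *
st()
P,R,_=pose(); c=P-GP*R.apply([0,0,1]); print("grasp pt",c)
R2=down(np.radians(95)+np.pi,np.radians(30))
for z in (.06,.029): plan((gp([.47,-.05,z],R2),R2),grasp=False)
p,d=grab("scene"); cv2.imwrite("pics/s6.png",cv2.resize(p[110:260,220:400,::-1],None,fx=4,fy=4))
E
```

```text
t 20.1 tcp [ 0.4896 -0.0435  0.0874] g [ 0.4813 -0.0445  0.1042] z [ 0.443  0.051 -0.895] y [ 0.103 -0.995 -0.005] q [-0.31 -0.01  2.37  0.49  0.4   0.75] F [-0.6  1.9 -1.1] open 51.3 ff 52.4
grasp pt [ 0.46968905 -0.04581767  0.12770408]
lin [-0.092, 0.017, 0.201] rot [-0.008, 0.039, 0.007] rows>=1.3 tcp [ 0.492 -0.048  0.021]
lin [-0.138, 0.018, 0.294] rot [-0.008, 0.039, 0.007] rows>=2.0 tcp [ 0.492 -0.048 -0.01 ]
```

View pics/s6.png

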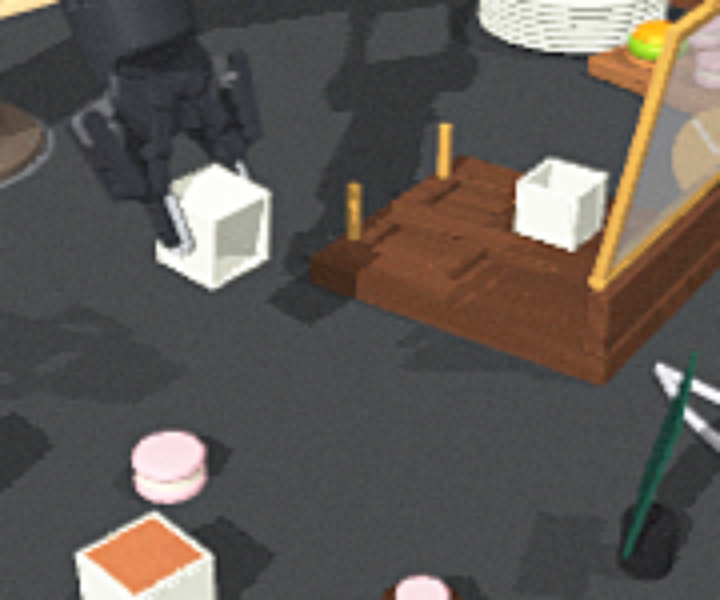

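```bash
python3 - <<'E'
from h import *
st()
R2=down(np.radians(95)+np.pi,np.radians(30))
for z in (.06,.035,.027): plan((gp([.49,-.05,z],R2),R2),grasp=False)
E
```

```text
t 20.15 tcp [ 0.4861 -0.042   0.0849] g [ 0.4779 -0.0431  0.1017] z [ 0.439  0.055 -0.897] y [ 0.104 -0.995 -0.01 ] q [-0.31 -0.01  2.38  0.5   0.4   0.74] F [-1.7  2.6 -3. ] open 51.3 ff 52.4
lin [-0.018, 0.031, 0.228] rot [-0.01, 0.042, 0.007] rows>=1.4 tcp [ 0.512 -0.048  0.021]
lin [-0.055, 0.032, 0.303] rot [-0.01, 0.042, 0.007] rows>=1.9 tcp [ 0.512 -0.048 -0.004]
lin [-0.066, 0.032, 0.327] rot [-0.01, 0.042, 0.007] rows>=2.0 tcp [ 0.512 -0.048 -0.012]
```

arm_command(grip=[0.5,0.5,0.5,0.5,0.5,0.5], linear=[[-0.01,0.02,0.1],[-0.018,0.03,0.2],[-0.04,0.03,0.27],[-0.055,0.03,0.3],[-0.055,0.03,0.3],[-0.055,0.03,0.3]], rot=[[-0.01,0.04,0],[-0.01,0.04,0],[-0.01,0.04,0],[-0.01,0.04,0],[-0.01,0.04,0],[-0.01,0.04,0]])

```text
clock: 20.75
eef_pos: [0.5162, -0.0487, -0.0027]
orientation: [-3.014, -0.148, -0.8]
force: [-0.1, 0.2, -1.6]
opening: 0.605
finger_force: 52.4
```

```bash
cat > held.py <<'E'
from h import *
# white cup near the grasp point from the scene camera: lowest point, and tilt of its faces
st(); P,R,_=pose(); c=P-GP*R.apply([0,0,1]); print("gp",c.round(4))
Q=[]
for _ in range(3):
    p,d=grab("scene"); W=cloud("scene",d); w=p.astype(int)
    m=(w.min(-1)>90)&(w.max(-1)-w.min(-1)<45)&(np.linalg.norm(W-c,axis=-1)<.055)&(W[...,2]>.004); Q.append(W[m])
Q=np.concatenate(Q); print(len(Q),"zmin/max",np.percentile(Q[:,2],[1,3,97,99]).round(4))
E
python3 held.py; python3 - <<'E'
from h import *
R2=down(np.radians(95)+np.pi,np.radians(30)); plan((gp([.49,-.05,.027],R2),R2),grasp=False)
E
```

```text
t 20.75 tcp [ 0.5162 -0.0487 -0.0027] g [ 0.5069 -0.0495  0.0136] z [ 0.494  0.043 -0.869] y [ 0.096 -0.995  0.005] q [-0.31  0.27  2.37  1.51  0.19 -0.29] F [-0.1  0.2 -1.6] open 51.4 ff 52.4
gp [ 0.494  -0.0507  0.0364]
1800 zmin/max [0.0059 0.0071 0.0589 0.0612]
lin [-0.031, -0.005, 0.025] rot [0.001, 0.001, 0.008] rows>=0.2 tcp [ 0.512 -0.048 -0.012]
```

arm_command(grip=[0.5,0.5,0.5,0.5], linear=[[-0.005,0,0.01],[-0.01,0,0.02],[-0.011,0,0.023],[-0.011,0,0.023]], rot=[[0,0,0],[0,0,0],[0,0,0],[0,0,0]])

```text
clock: 21.3
eef_pos: [0.5174, -0.0495, -0.0073]
orientation: [-3.014, -0.149, -0.808]
force: [-5.4, -1.3, 9.8]
opening: 0.603
finger_force: 53.8
```

```bash
python3 held.py
```

```text
t 21.3 tcp [ 0.5174 -0.0495 -0.0073] g [ 0.5081 -0.0503  0.0089] z [ 0.498  0.042 -0.866] y [ 0.097 -0.995  0.008] q [-0.31  0.29  2.37  1.62  0.19 -0.41] F [-5.4 -1.3  9.8] open 51.2 ff 53.8
gp [ 0.495  -0.0514  0.0316]
1500 zmin/max [0.0041 0.0044 0.0534 0.056 ]
```

arm_command(grip=[0.9,0.9,0.9,0.9,0.9,0.9,0.9,0.9], linear=[[0,0,0],[0,0,0],[0,0,0],[0,0,-0.1],[0,0,-0.2],[0,0,-0.35],[0,0,-0.5],[0,0,-0.5]], rot=[[0,0,0],[0,0,0],[0,0,0],[0,0,0],[0,0,0],[0,0,0],[0,0,0],[0,0,0]])

```text
clock: 22.25
eef_pos: [0.4401, -0.0556, 0.1203]
orientation: [-3.018, -0.147, -0.794]
force: [1.0, -0.0, 1.1]
opening: 0.896
finger_force: 0.0
```

```bash
python3 look.py; python3 tip.py >/dev/null
python3 - <<'E'
from h import *
R=near(np.radians(95),np.radians(60)); D=near(np.radians(95)); c=[.49,-.05,.027]
print(R.apply([0,0,1]))
plan((gp([.53,-.05,.25],D),D),(gp(c,R,.13),R),(gp(c,R),R),grasp=False)
E
```

```text
t 22.25 tcp [ 0.4401 -0.0556  0.1203] g [ 0.4309 -0.0564  0.1366] z [ 0.49   0.041 -0.871] y [ 0.096 -0.995  0.007] q [-0.41 -0.23  2.48  0.53  0.48  0.64] F [ 1.  -0.   1.1] open 76.2 ff 0.0
px [394. 195.] n 428 c [ 628.1 -220.3] wh [52.  52.2] ang 89.7 z [0.047 0.051 0.053] rgb [227. 151. 106.]
px [200. 231.] n 252 c [506.7 271.4] wh [52.2 53.1] ang 11.6 z [0.045 0.06  0.064] rgb [212. 212. 199.]
px [326. 242.] n 414 c [497.  -49.5] wh [50.6 50.9] ang 3.5 z [0.05  0.052 0.055] rgb [244. 244. 240.]
px [405. 266.] n 454 c [ 447.1 -252. ] wh [52.7 51.9] ang 86.0 z [0.048 0.051 0.053] rgb [227.  136.5  88. ]
[-0.86272992 -0.07547909 -0.5       ]
lin [0.381, 0.007, -0.081] rot [0.007, -0.337, 0.008] rows>=3.5 tcp [ 0.53  -0.05   0.205]
lin [0.25, -0.01, 0.365] rot [0.011, -1.004, 0.003] rows>=7.0 tcp [ 0.563 -0.044  0.07 ]
lin [-0.183, -0.016, 0.362] rot [0.011, -1.004, 0.003] rows>=2.6 tcp [ 0.451 -0.053  0.004]
```

arm_command(grip=[0.9,1,1,1,1,1,1,1,1,1,1,1], linear=[[0.1,0,-0.1],[0.2,0,-0.1],[0.3,0,-0.08],[0.381,0,-0.08],[0.381,0,-0.08],[0.381,0,-0.08],[0.381,0,-0.08],[0.38,0,0],[0.35,0,0.1],[0.32,0,0.18],[0.28,-0.01,0.25],[0.28,-0.01,0.25]], rot=[[0,-0.08,0],[0,-0.17,0],[0,-0.26,0],[0.01,-0.35,0],[0.01,-0.44,0],[0.01,-0.53,0],[0.01,-0.62,0],[0.01,-0.71,0],[0.01,-0.8,0],[0.01,-0.89,0],[0.01,-0.98,0],[0.01,-0.99,0]])

```text
clock: 23.6
eef_pos: [0.5415, -0.0403, 0.0752]
orientation: [2.669, 0.136, -1.585]
force: [-2.0, 0.5, -5.7]
opening: 1.0
finger_force: 0.0
```

```bash
python3 - <<'E'
from h import *
st()
R=near(np.radians(93.5),np.radians(60)); c=[.497,-.0495,.027]
plan((gp(c,R,.13),R),(gp(c,R),R),grasp=False)
E
```

```text
t 23.6 tcp [ 0.5415 -0.0403  0.0752] g [ 0.5579 -0.0389  0.0841] z [-0.875 -0.075 -0.479] y [ 0.093 -0.996 -0.015] q [-0.07  1.05  1.08 -0.15  2.07  1.41] F [-2.   0.5 -5.7] open 85.0 ff 0.0
lin [0.062, 0.025, -0.074] rot [0.013, 0.015, 0.018] rows>=0.6 tcp [ 0.57  -0.045  0.07 ]
lin [0.072, 0.016, 0.359] rot [0.013, 0.015, 0.018] rows>=2.6 tcp [ 0.458 -0.052  0.004]
```

arm_command(grip=[1,1,1,1,1,1,0.5,0.5,0.5,0.5,0.5], linear=[[0.06,0.02,-0.07],[0.06,0.02,-0.07],[0.07,0.02,0.08],[0.07,0.016,0.22],[0.072,0.016,0.355],[0.072,0.016,0.355],[0.072,0.016,0.355],[0.072,0.016,0.355],[0.072,0.016,0.355],[0.072,0.016,0.355],[0.072,0.016,0.355]], rot=[[0.01,0.015,0.018],[0.01,0.015,0.018],[0.01,0.015,0.018],[0.01,0.015,0.018],[0.01,0.015,0.018],[0.01,0.015,0.018],[0.01,0.015,0.018],[0.01,0.015,0.018],[0.01,0.015,0.018],[0.01,0.015,0.018],[0.01,0.015,0.018]], grip_force=50)

```text
clock: 24.7
eef_pos: [0.474, -0.054, 0.0266]
orientation: [2.715, 0.08, -1.497]
force: [3.7, -0.2, 7.3]
opening: 0.594
finger_force: 54.6
```

```bash
python3 - <<'E'
from h import *
st()
R=down(np.radians(93.5)+np.pi,np.radians(30)); c=np.array([.52,-.05,.13])
P,R1,_=pose(); print("gp",P-GP*R1.apply([0,0,1]), "up in tool /.3*.1", R1.inv().apply([0,0,.1/.3]))
plan((gp(c,R),R),(gp(c-[0,0,.09],R),R),grasp=False)
E
```

```text
t 24.7 tcp [ 0.474  -0.054   0.0266] g [ 0.4898 -0.0529  0.0365] z [-0.844 -0.06  -0.533] y [ 0.064 -0.998  0.01 ] q [-0.1   0.97  1.33 -0.15  1.84  1.45] F [ 3.7 -0.2  7.3] open 50.5 ff 54.6
gp [ 0.51197432 -0.05134142  0.05056939] up in tool /.3*.1 [-0.28196008  0.00346127 -0.17775726]
lin [-0.06, -0.001, -0.308] rot [0.008, 0.975, 0.001] rows>=10.2 tcp [ 0.542 -0.049  0.091]
lin [0.194, -0.004, -0.148] rot [0.008, 0.975, 0.001] rows>=1.8 tcp [ 0.542 -0.049  0.001]
```

arm_command(grip=[1,1,1,1], linear=[[0,0,0],[0,0,0],[0,0,0],[0,0,0]], rot=[[0,0,0],[0,0,0],[0,0,0],[0,0,0]])

```text
clock: 25.1
eef_pos: [0.4707, -0.0539, 0.0237]
orientation: [2.712, 0.081, -1.505]
force: [-0.9, 0.6, -0.3]
opening: 1.001
finger_force: 0.0
```

```bash
python3 look.py
python3 - <<'E'
from h import *
R=near(np.radians(93.5),np.radians(60)); c=[.497,-.0495,.027]
plan((gp(c,R),R),grasp=False)
E
```

```text
t 25.1 tcp [ 0.4707 -0.0539  0.0237] g [ 0.4865 -0.0528  0.0336] z [-0.847 -0.06  -0.529] y [ 0.064 -0.998  0.009] q [-0.1   0.97  1.34 -0.15  1.84  1.45] F [-0.9  0.6 -0.3] open 85.1 ff 0.0
px [394. 195.] n 429 c [ 628.1 -220.4] wh [51.9 52.4] ang 89.9 z [0.048 0.051 0.053] rgb [242. 174. 123.]
px [405. 266.] n 457 c [ 447.3 -251.7] wh [52.4 52.3] ang 85.8 z [0.048 0.05  0.053] rgb [242. 158. 101.]
lin [0.032, -0.01, 0.069] rot [0.005, -0.021, -0.004] rows>=0.5 tcp [ 0.458 -0.052  0.004]
```

arm_command(grip=[1,1,1,0.5,0.5,0.5,0.5,0.5], linear=[[0.015,0,0.03],[0.032,-0.01,0.069],[0.032,-0.01,0.069],[0.032,-0.01,0.069],[0.032,-0.01,0.069],[0.032,-0.01,0.069],[0.032,-0.01,0.069],[0.032,-0.01,0.069]], rot=[[0,0,0],[0,-0.02,0],[0,-0.02,0],[0,-0.02,0],[0,-0.02,0],[0,-0.02,0],[0,-0.02,0],[0,-0.02,0]], grip_force=50)

```text
clock: 25.95
eef_pos: [0.4589, -0.052, 0.0053]
orientation: [2.688, 0.079, -1.544]
force: [1.3, -1.0, 0.4]
opening: 0.599
finger_force: 54.0
```

```bash
python3 - <<'E'
from h import *
st()
R=down(np.radians(93.5)+np.pi,np.radians(30)); c=np.array([.52,-.05,.13])
P,R1,_=pose(); print("gp",P-GP*R1.apply([0,0,1]), "up in tool /.3*.1", R1.inv().apply([0,0,.1/.3]))
plan((gp(c,R),R),(gp(c-[0,0,.09],R),R),grasp=False)
E
```

```text
t 25.95 tcp [ 0.4589 -0.052   0.0053] g [ 0.475  -0.0509  0.0147] z [-0.862 -0.061 -0.504] y [ 0.064 -0.998  0.01 ] q [-0.1   1.    1.34 -0.15  1.83  1.46] F [ 1.3 -1.   0.4] open 50.9 ff 54.0
gp [ 0.49765198 -0.04931686  0.02792081] up in tool /.3*.1 [-0.28794195  0.00323524 -0.167899  ]
lin [-0.107, 0.009, -0.385] rot [0.007, 0.997, 0.001] rows>=10.4 tcp [ 0.542 -0.049  0.091]
lin [0.153, 0.006, -0.234] rot [0.007, 0.997, 0.001] rows>=1.8 tcp [ 0.542 -0.049  0.001]
```

arm_command(grip=[0.5,0.5,0.5,0.5,0.5,0.5,0.5,0.5,0.5,0.5,0.5,0.5], linear=[[-0.1,0,-0.06],[-0.22,0,-0.13],[-0.287,0,-0.17],[-0.28,0,-0.2],[-0.26,0.004,-0.22],[-0.23,0.006,-0.25],[-0.2,0.008,-0.28],[-0.18,0.008,-0.3],[-0.16,0.008,-0.33],[-0.13,0.008,-0.36],[-0.107,0.009,-0.385],[-0.107,0.009,-0.385]], rot=[[0,0,0],[0,0.05,0],[0,0.145,0],[0,0.24,0],[0,0.335,0],[0.003,0.43,0],[0.004,0.525,0],[0.005,0.62,0],[0.006,0.715,0],[0.007,0.81,0],[0.007,0.905,0],[0.007,0.997,0]])

```text
clock: 27.15
eef_pos: [0.5417, -0.0441, 0.0904]
orientation: [-3.026, -0.101, -0.736]
force: [0.2, 1.4, -1.9]
opening: 0.603
finger_force: 54.1
```

arm_command(grip=[0.5,0.5,0.5], linear=[[0,0,0],[0,0,0],[0,0,0]], rot=[[0,0.02,0],[0,0.02,0],[0,0.02,0]])

```text
clock: 27.45
eef_pos: [0.5435, -0.0443, 0.0909]
orientation: [-3.013, -0.101, -0.778]
force: [0.3, 0.2, -1.2]
opening: 0.605
finger_force: 54.1
```

```bash
python3 held.py; python3 - <<'E'
from h import *
R=down(np.radians(93.5)+np.pi,np.radians(30)); c=np.array([.52,-.05,.13])
plan((gp(c,R),R),(gp(c-[0,0,.09],R),R),grasp=False)
E
```

```text
t 27.45 tcp [ 0.5435 -0.0443  0.0909] g [ 0.5344 -0.0451  0.1072] z [ 0.483  0.043 -0.875] y [ 0.069 -0.998 -0.011] q [-0.27  0.07  2.29  0.53  0.34  0.77] F [ 0.3  0.2 -1.2] open 51.4 ff 54.1
gp [ 0.5218 -0.0462  0.1302]
2028 zmin/max [0.1042 0.1058 0.1546 0.1556]
lin [-0.008, 0.013, -0.003] rot [-0.008, 0.01, 0.002] rows>=0.1 tcp [ 0.542 -0.049  0.091]
lin [-0.154, 0.016, 0.259] rot [-0.008, 0.01, 0.002] rows>=1.8 tcp [ 0.542 -0.049  0.001]
```

arm_command(grip=[0.5,0.5,0.5,0.5,0.5,0.5], linear=[[-0.06,0.01,0.1],[-0.12,0.013,0.2],[-0.15,0.013,0.25],[-0.165,0.013,0.28],[-0.165,0.013,0.28],[-0.165,0.013,0.28]], rot=[[0,0.01,0],[0,0.01,0],[-0.005,0.01,0],[-0.005,0.01,0],[-0.005,0.01,0],[-0.005,0.01,0]])

```text
clock: 28.2
eef_pos: [0.5404, -0.047, -0.0086]
orientation: [-3.014, -0.096, -0.8]
force: [0.3, -0.5, -1.4]
opening: 0.608
finger_force: 54.2
```

```bash
python3 held.py
```

```text
t 28.2 tcp [ 0.5404 -0.047  -0.0086] g [ 0.5312 -0.0477  0.0076] z [ 0.495  0.037 -0.868] y [ 0.065 -0.998 -0.005] q [-0.28  0.32  2.32  1.53  0.17 -0.26] F [ 0.3 -0.5 -1.4] open 51.6 ff 54.2
gp [ 0.5182 -0.0486  0.0305]
1807 zmin/max [0.006  0.0073 0.0559 0.0568]
```

arm_command(grip=[0.5,0.5,0.5,0.9,0.9,0.9,0.9,0.9,0.9,0.9,0.9], linear=[[-0.004,0,0.007],[-0.009,0,0.015],[-0.009,0,0.015],[-0.009,0,0.015],[-0.009,0,0.015],[-0.009,0,0.015],[0,0,-0.1],[0,0,-0.2],[0,0,-0.35],[0,0,-0.5],[0,0,-0.5]], rot=[[0,0,0],[0,0,0],[0,0,0],[0,0,0],[0,0,0],[0,0,0],[0,0,0],[0,0,0],[0,0,0],[0,0,0],[0,0,0]])

```text
clock: 29.45
eef_pos: [0.4671, -0.0524, 0.1199]
orientation: [-3.016, -0.097, -0.798]
force: [0.9, 1.4, 0.3]
opening: 0.897
finger_force: 0.0
```

```bash
python3 look.py
```

```text
t 29.45 tcp [ 0.4671 -0.0524  0.1199] g [ 0.4579 -0.053   0.1361] z [ 0.493  0.036 -0.869] y [ 0.065 -0.998 -0.004] q [-0.36 -0.16  2.44  0.51  0.44  0.73] F [0.9 1.4 0.3] open 76.3 ff 0.0
px [394. 195.] n 424 c [ 628.5 -220.2] wh [52.8 52.5] ang 89.7 z [0.047 0.051 0.053] rgb [228. 151. 106.]
px [200. 231.] n 254 c [506.9 272.1] wh [52.5 54. ] ang 11.6 z [0.044 0.059 0.064] rgb [214. 214. 201.]
px [326. 232.] n 138 c [519.8 -46. ] wh [51.7 51.2] ang 3.0 z [0.045 0.05  0.052] rgb [209. 211. 198.]
px [406. 266.] n 451 c [ 447.2 -251.6] wh [52.7 52.2] ang 85.8 z [0.048 0.051 0.053] rgb [228. 137.  88.]
```

```bash
python3 - <<'E'
from h import *
st()
D=near(np.radians(93.)); c=np.array([.5198,-.046,0])
plan((c+[0,0,.09],D),(c+[0,0,-.016],D),grasp=False)
E
```

```text
t 29.5 tcp [ 0.4693 -0.0546  0.1305] g [ 0.4598 -0.0551  0.1466] z [ 0.509  0.027 -0.861] y [ 0.066 -0.998  0.007] q [-0.36 -0.19  2.44  0.5   0.44  0.74] F [4.2 0.4 2.5] open 76.7 ff 0.0
lin [0.078, -0.018, 0.203] rot [0.002, -0.34, 0.01] rows>=3.6 tcp [ 0.52  -0.046  0.09 ]
lin [-0.102, -0.021, 0.507] rot [0.002, -0.34, 0.01] rows>=2.1 tcp [ 0.52  -0.046 -0.016]
```

arm_command(grip=[1,1,1,1,1,1,1], linear=[[0.08,-0.01,0],[0.1,-0.018,0.1],[0.09,-0.018,0.16],[0.078,-0.018,0.2],[0.078,-0.018,0.2],[0.078,-0.018,0.2],[0.078,-0.018,0.2]], rot=[[0,-0.09,0],[0,-0.18,0],[0,-0.27,0.01],[0,-0.34,0.01],[0,-0.34,0.01],[0,-0.34,0.01],[0,-0.34,0.01]])

```text
clock: 30.2
eef_pos: [0.5168, -0.0433, 0.0797]
orientation: [-3.133, -0.079, 0.02]
force: [-0.7, -0.6, -0.2]
opening: 1.001
finger_force: 0.0
```

```bash
python3 - <<'E'
from h import *
st()
D=near(np.radians(93.)); c=np.array([.5198,-.046,0])
plan((c+[0,0,-.016],D),grasp=False)
E
```

```text
t 30.2 tcp [ 0.5168 -0.0433  0.0797] g [ 0.5171 -0.0434  0.0984] z [-0.013  0.007 -1.   ] y [ 0.05  -0.999 -0.008] q [-0.17  0.27  1.96  0.01  0.92  1.35] F [-0.7 -0.6 -0.2] open 85.1 ff 0.0
lin [0.013, 0.012, 0.319] rot [-0.005, 0.008, -0.001] rows>=1.9 tcp [ 0.52  -0.046 -0.016]
```

arm_command(grip=[1,1,1,1,0.5,0.5,0.5,0.5,0.5], linear=[[0.013,0.01,0.1],[0.013,0.01,0.2],[0.013,0.01,0.315],[0.013,0.01,0.315],[0.013,0.01,0.315],[0.013,0.01,0.315],[0.013,0.01,0.315],[0.013,0.01,0.315],[0.013,0.01,0.315]], rot=[[0,0.008,0],[0,0.008,0],[0,0.008,0],[0,0.008,0],[0,0.008,0],[0,0.008,0],[0,0.008,0],[0,0.008,0],[0,0.008,0]], grip_force=45)

```text
clock: 31.1
eef_pos: [0.5237, -0.0461, -0.0118]
orientation: [-3.134, -0.08, -0.008]
force: [-1.9, -0.5, 7.6]
opening: 0.603
finger_force: 47.9
```

```bash
python3 - <<'E'
from h import *
st()
P=pose()[0]
R=near(YAW+np.pi/2); b=case(.0085,-.0465,0); D=near(np.radians(93.5))
plan((P+[0,0,.12],D),(b+[0,0,.1],R),(b+[0,0,.02],R),grasp=False)
E
```

```text
t 31.1 tcp [ 0.5237 -0.0461 -0.0118] g [ 0.5236 -0.0463  0.0069] z [ 0.005  0.007 -1.   ] y [ 0.051 -0.999 -0.006] q [-0.18  0.43  1.99  0.01  0.72  1.34] F [-1.9 -0.5  7.6] open 51.2 ff 47.9
lin [0.002, -0.003, -0.4] rot [-0.004, -0.003, -0.007] rows>=2.4 tcp [ 0.524 -0.046  0.108]
lin [0.046, -0.759, -0.368] rot [-0.004, -0.004, -0.096] rows>=4.6 tcp [0.525 0.181 0.1  ]
lin [0.045, -0.758, -0.101] rot [-0.004, -0.004, -0.096] rows>=1.6 tcp [0.525 0.181 0.02 ]
```

arm_command(grip=[0.5,0.5,0.5,0.5,0.5,0.5,0.5,0.5,0.5,0.5,0.5], linear=[[0,0,-0.1],[0,0,-0.25],[0,0,-0.4],[0.02,-0.15,-0.4],[0.03,-0.3,-0.4],[0.04,-0.45,-0.38],[0.05,-0.6,-0.37],[0.057,-0.758,-0.37],[0.057,-0.758,-0.37],[0.057,-0.758,-0.37],[0.057,-0.758,-0.37]], rot=[[0,0,0],[0,0,0],[0,0,0],[0,0,-0.05],[0,0,-0.096],[0,0,-0.096],[0,0,-0.096],[0,0,-0.096],[0,0,-0.096],[0,0,-0.096],[0,0,-0.096]])

```text
clock: 32.2
eef_pos: [0.5267, 0.1808, 0.0984]
orientation: [-3.118, -0.315, -0.001]
force: [0.4, -0.1, -1.0]
opening: 0.604
finger_force: 47.7
```

```bash
python3 - <<'E'
from h import *
st()
P=pose()[0]
R=near(YAW+np.pi/2); b=case(.012,-.0466,0)
plan((b+[0,0,.012],R),grasp=False)
E
python3 - <<'E'
from face import *
face(.01,-.045,.1,.16)
E
```

```text
t 32.2 tcp [0.5267 0.1808 0.0984] g [0.5267 0.1807 0.1171] z [ 0.     0.007 -1.   ] y [ 0.2   -0.98  -0.007] q [0.25 0.3  1.88 0.01 0.96 1.61] F [ 0.4 -0.1 -1. ] open 51.3 ff 47.7
lin [0.008, -0.0, 0.288] rot [-0.005, -0.001, -0.0] rows>=1.7 tcp [0.529 0.182 0.012]
+x 295 face at 33.46 slope deg -0.6 centre 7.5
-y 187 face at -75.2 slope deg 0.5 centre -49.2
tcp in case [  9.6 -47.9  98.1]
```

arm_command(grip=[0.5,0.5,0.5,0.5,0.5,0.5,0.5,0.5,0.5], linear=[[0,-0.003,0.1],[0,-0.003,0.2],[0,-0.003,0.26],[0,-0.003,0.26],[0,-0.003,0.28],[0,-0.003,0.295],[0,-0.003,0.31],[0,-0.003,0.32],[0,-0.003,0.32]], rot=[[-0.005,0,0],[-0.005,0,0],[-0.005,0,0],[-0.005,0,0],[-0.005,0,0],[-0.005,0,0],[-0.005,0,0],[-0.005,0,0],[-0.005,0,0]])

```text
clock: 33.25
eef_pos: [0.5271, 0.1829, 0.0021]
orientation: [3.125, 0.316, 0.004]
force: [1.7, -1.9, -2.6]
opening: 0.605
finger_force: 47.5
```

```bash
python3 - <<'E'
from face import *
st(); face(.01,-.045,.034,.075)
E
```

```text
t 33.25 tcp [0.5271 0.1829 0.0021] g [0.527  0.1829 0.0208] z [ 0.002 -0.    -1.   ] y [ 0.2   -0.98   0.001] q [ 0.26  0.45  1.91 -0.    0.78  1.63] F [ 1.7 -1.9 -2.6] open 51.4 ff 47.5
+x 163 face at 34.0 slope deg -0.3 centre 8.0
-y 127 face at -73.21 slope deg 0.5 centre -47.2
tcp in case [ 10.4 -45.3   2.1]
```

arm_command(grip=[0.5,0.75,0.75,0.75,0.75,0.75,0.75,0.75], linear=[[0,0,0.006],[0,0,0.006],[0,0,0.006],[0,0,0.006],[0,0,-0.1],[0,0,-0.25],[0,0,-0.5],[0,0,-0.5]], rot=[[0,0,0],[0,0,0],[0,0,0],[0,0,0],[0,0,0],[0,0,0],[0,0,0],[0,0,0]])

```text
clock: 34.2
eef_pos: [0.5288, 0.1843, 0.1568]
orientation: [-3.124, -0.316, -0.013]
force: [0.5, 0.6, 0.4]
opening: 0.747
finger_force: 0.0
```

```bash
python3 look.py;  python3 - <<'E'
from h import *
for yw in (89.8,):
  R=near(np.radians(yw),np.radians(60)); D=near(np.radians(yw)); c=[.6283,-.2203,.027]
  print(R.apply([0,0,1]))
  plan((np.array([.62,-.1,.25]),D),(gp(c,R,.13),R),(gp(c,R),R),grasp=False)
E
```

```text
t 34.2 tcp [0.5288 0.1843 0.1568] g [0.5287 0.1843 0.1755] z [ 0.008  0.002 -1.   ] y [ 0.2   -0.98  -0.001] q [0.26 0.23 1.84 0.   1.07 1.63] F [0.5 0.6 0.4] open 63.5 ff 0.0
px [394. 195.] n 426 c [ 627.9 -220.3] wh [53.2 52.3] ang 0.1 z [0.047 0.05  0.053] rgb [231. 155. 109.]
px [235. 227.] n 214 c [524.1 184. ] wh [52.  52.2] ang 11.7 z [0.044 0.06  0.065] rgb [218.  219.5 209. ]
px [192. 228.] n 91 c [511.2 293.1] wh [21.7 45.8] ang 70.5 z [0.044 0.059 0.064] rgb [214. 211. 195.]
px [405. 266.] n 452 c [ 447.2 -251.9] wh [52.9 52.1] ang 85.3 z [0.048 0.05  0.053] rgb [231. 141.  90.]
[-0.86602013  0.00302299 -0.5       ]
lin [0.104, 0.99, -0.299] rot [-0.002, -0.009, 0.131] rows>=6.2 tcp [ 0.62 -0.1   0.25]
lin [0.282, 1.439, 0.305] rot [0.067, -0.673, 0.119] rows>=7.0 tcp [ 0.702 -0.221  0.07 ]
lin [-0.088, 1.362, 0.517] rot [0.067, -0.673, 0.119] rows>=2.6 tcp [ 0.589 -0.22   0.004]
```

arm_command(grip=[0.75,1,1,1,1,1,1,1,1,1,1], linear=[[0.02,0.1,-0.25],[0.104,0.98,-0.35],[0.104,0.98,-0.35],[0.104,0.98,-0.35],[0.104,0.98,-0.35],[0.104,0.98,-0.35],[0.15,0.98,-0.35],[0.2,0.98,-0.3],[0.28,0.98,-0.3],[0.28,0.98,-0.3],[0.28,0.98,-0.3]], rot=[[0,0,0.05],[0,0,0.119],[0.01,-0.1,0.119],[0.02,-0.19,0.119],[0.03,-0.28,0.119],[0.04,-0.37,0.119],[0.05,-0.46,0.119],[0.055,-0.55,0.119],[0.06,-0.64,0.119],[0.067,-0.673,0.119],[0.067,-0.673,0.119]])

```text
clock: 35.35
eef_pos: [0.6665, -0.0874, 0.2302]
orientation: [-2.7, 0.003, 1.606]
force: [-0.8, -0.4, -1.5]
opening: 0.995
finger_force: 0.0
```

arm_command(grip=[1,1,1], linear=[[0,0,0],[0,0,0],[0,0,0]], rot=[[0,0,0],[0,0,0],[0,0,0]])

```text
clock: 35.65
eef_pos: [0.6677, -0.0882, 0.2474]
orientation: [2.715, -0.008, -1.576]
force: [-0.1, -0.0, 1.3]
opening: 1.0
finger_force: 0.0
```

```bash
python3 look.py;  python3 - <<'E'
from h import *
R=near(np.radians(90),np.radians(60)); c=[.628,-.2203,.027]
plan((gp(c,R,.13),R),(gp(c,R),R),grasp=False)
E
```

```text
t 35.65 tcp [ 0.6677 -0.0882  0.2474] g [ 0.684  -0.0882  0.2567] z [-0.868  0.001 -0.496] y [-0.003 -1.     0.005] q [-0.14  1.2   0.44 -0.21  2.54  1.34] F [-0.1 -0.   1.3] open 85.0 ff 0.0
px [394. 195.] n 428 c [ 628.2 -220.2] wh [53.2 51.7] ang 0.4 z [0.048 0.051 0.053] rgb [228. 152. 109.]
px [191. 232.] n 91 c [502.6 291.7] wh [51.8 12.8] ang 9.3 z [0.044 0.06  0.064] rgb [233. 230. 220.]
px [405. 266.] n 455 c [ 447.2 -251.7] wh [52.2 52. ] ang 85.6 z [0.048 0.051 0.053] rgb [240. 145.  95.]
lin [0.573, 0.437, 0.196] rot [-0.0, 0.003, -0.004] rows>=4.5 tcp [ 0.702 -0.22   0.07 ]
lin [0.575, 0.437, 0.629] rot [-0.0, 0.003, -0.004] rows>=2.6 tcp [ 0.589 -0.22   0.004]
```

arm_command(grip=[1,1,1,1,1,1,1,1], linear=[[0.05,0.16,0],[0.15,0.32,0.04],[0.3,0.437,0.1],[0.45,0.437,0.15],[0.57,0.437,0.196],[0.57,0.437,0.196],[0.57,0.437,0.196],[0.57,0.437,0.196]], rot=[[0,0,0],[0,0,0],[0,0,0],[0,0,0],[0,0,0],[0,0,0],[0,0,0],[0,0,0]])

```text
clock: 36.5
eef_pos: [0.6833, -0.2159, 0.0716]
orientation: [2.716, -0.006, -1.566]
force: [-0.0, -0.2, 0.4]
opening: 1.003
finger_force: 0.0
```

```bash
python3 - <<'E'
from h import *
st()
R=near(np.radians(90),np.radians(60)); c=[.628,-.2203,.027]
plan((gp(c,R,.13),R),(gp(c,R),R),grasp=False)
E
```

```text
t 36.5 tcp [ 0.6833 -0.2159  0.0716] g [ 0.6995 -0.2158  0.081 ] z [-0.865 -0.003 -0.501] y [-0.    -1.     0.007] q [-0.26  1.58  0.05 -0.39  2.51  1.13] F [-0.  -0.2  0.4] open 85.2 ff 0.0
lin [0.037, 0.015, -0.049] rot [0.002, -0.001, -0.004] rows>=0.4 tcp [ 0.702 -0.22   0.07 ]
lin [0.036, 0.013, 0.384] rot [0.002, -0.001, -0.004] rows>=2.6 tcp [ 0.589 -0.22   0.004]
```

arm_command(grip=[1,1,1,1,1], linear=[[0.036,0.013,0.1],[0.036,0.013,0.2],[0.036,0.013,0.28],[0.036,0.013,0.28],[0.036,0.013,0.28]], rot=[[0,0,0],[0,0,0],[0,0,0],[0,0,0],[0,0,0]])

```text
clock: 37.0
eef_pos: [0.6166, -0.2207, 0.0194]
orientation: [2.717, -0.006, -1.565]
force: [0.4, 0.5, 1.0]
opening: 0.999
finger_force: 0.0
```

```bash
python3 - <<'E'
from h import *
st()
R=near(np.radians(90),np.radians(60)); c=[.628,-.2203,.027]
plan((gp(c,R),R),grasp=False)
E
```

```text
t 37.0 tcp [ 0.6166 -0.2207  0.0194] g [ 0.6328 -0.2206  0.0288] z [-0.865 -0.004 -0.502] y [ 0.    -1.     0.007] q [-0.28  1.33  0.63 -0.3   2.19  1.25] F [0.4 0.5 1. ] open 84.9 ff 0.0
lin [-0.003, -0.002, 0.105] rot [0.002, -0.001, -0.004] rows>=0.6 tcp [ 0.589 -0.22   0.004]
```

arm_command(grip=[1,1,1,0.5,0.5,0.5,0.5,0.5], linear=[[-0.003,0,0.06],[-0.003,0,0.105],[-0.003,0,0.105],[-0.003,0,0.105],[-0.003,0,0.105],[-0.003,0,0.105],[-0.003,0,0.105],[-0.003,0,0.105]], rot=[[0,0,0],[0,0,0],[0,0,0],[0,0,0],[0,0,0],[0,0,0],[0,0,0],[0,0,0]], grip_force=50)

```text
clock: 37.8
eef_pos: [0.5878, -0.2206, 0.0013]
orientation: [2.715, -0.005, -1.57]
force: [4.3, -0.2, 4.7]
opening: 0.604
finger_force: 52.5
```

```bash
python3 - <<'E'
from h import *
st()
P,R1,_=pose(); print("gp",P-GP*R1.apply([0,0,1]),"up .1",R1.inv().apply([0,0,.1/.3]))
plan((P+[0,0,.13],R1),(gp([.54,-.04,.16],R1),R1),grasp=False)
E
```

```text
t 37.8 tcp [ 0.5878 -0.2206  0.0013] g [ 0.604  -0.2206  0.0106] z [-0.867 -0.003 -0.499] y [-0.    -1.     0.006] q [-0.29  1.29  0.76 -0.3   2.1   1.28] F [ 4.3 -0.2  4.7] open 51.4 ff 52.5
gp [ 0.62675661 -0.22049448  0.02372743] up .1 [-0.28891867  0.00210586 -0.16623079]
lin [-0.376, 0.003, -0.216] rot [0.0, 0.0, 0.0] rows>=2.6 tcp [ 0.588 -0.221  0.131]
lin [-0.541, -0.599, 0.022] rot [0.0, 0.0, 0.0] rows>=4.0 tcp [ 0.501 -0.04   0.138]
```

Lift, carry to the flip site.

arm_command(grip=[0.5,0.5,0.5,0.5,0.5,0.5,0.5,0.5,0.5,0.5], linear=[[-0.1,0,-0.06],[-0.23,0,-0.13],[-0.376,0,-0.2],[-0.42,-0.15,-0.16],[-0.46,-0.3,-0.1],[-0.5,-0.45,-0.04],[-0.54,-0.6,0.02],[-0.54,-0.6,0.02],[-0.54,-0.6,0.02],[-0.54,-0.6,0.02]], rot=[[0,0,0],[0,0,0],[0,0,0],[0,0,0],[0,0,0],[0,0,0],[0,0,0],[0,0,0],[0,0,0],[0,0,0]])

```text
clock: 38.8
eef_pos: [0.5011, -0.0404, 0.1359]
orientation: [2.714, -0.005, -1.573]
force: [-0.0, -1.2, -0.8]
opening: 0.606
finger_force: 52.3
```

```bash
python3 - <<'E'
from h import *
st()
P,R1,_=pose(); print("gp",P-GP*R1.apply([0,0,1]))
R=down(np.radians(93.5)+np.pi,np.radians(30)); c=np.array([.52,-.05,.13])
plan((gp(c,R),R),grasp=False)
E
```

```text
t 38.8 tcp [ 0.5011 -0.0404  0.1359] g [ 0.5174 -0.0404  0.1452] z [-0.868 -0.002 -0.497] y [-0.001 -1.     0.006] q [-0.1   0.89  1.24 -0.1   2.06  1.48] F [-0.  -1.2 -0.8] open 51.5 ff 52.3
gp [ 0.54018969 -0.04030518  0.15827852]
lin [0.198, 0.026, -0.045] rot [-0.007, 1.002, -0.043] rows>=10.5 tcp [ 0.542 -0.049  0.091]
```

arm_command(grip=[0.5,0.5,0.5,0.5,0.5,0.5,0.5,0.5,0.5,0.5,0.5,0.5], linear=[[0,0,-0.02],[0,0,-0.04],[0.02,0,-0.05],[0.04,0.01,-0.05],[0.06,0.01,-0.05],[0.08,0.01,-0.05],[0.1,0.02,-0.05],[0.12,0.02,-0.05],[0.15,0.02,-0.05],[0.17,0.02,-0.05],[0.198,0.026,-0.045],[0.198,0.026,-0.045]], rot=[[0,0.09,0],[0,0.18,0],[0,0.27,-0.01],[0,0.36,-0.015],[0,0.45,-0.02],[0,0.54,-0.025],[0,0.63,-0.03],[0,0.72,-0.035],[0,0.81,-0.04],[-0.005,0.9,-0.04],[-0.007,0.995,-0.043],[-0.007,1.0,-0.043]])

```text
clock: 40.0
eef_pos: [0.5396, -0.049, 0.0902]
orientation: [-3.019, -0.087, -0.801]
force: [0.7, 0.4, -1.0]
opening: 0.601
finger_force: 52.5
```

arm_command(grip=[0.5,0.5,0.5], linear=[[0,0,0],[0,0,0],[0,0,0]], rot=[[0,0,0],[0,0,0],[0,0,0]])

```text
clock: 40.3
eef_pos: [0.5442, -0.0487, 0.0931]
orientation: [-3.018, -0.091, -0.806]
force: [-0.6, -0.0, -1.2]
opening: 0.601
finger_force: 52.5
```

```bash
python3 held.py; python3 - <<'E'
from h import *
R=down(np.radians(93.5)+np.pi,np.radians(30)); c=np.array([.52,-.05,.13])
plan((gp(c,R),R),(gp(c-[0,0,.09],R),R),grasp=False)
E
```

```text
t 40.3 tcp [ 0.5442 -0.0487  0.0931] g [ 0.5349 -0.0493  0.1093] z [ 0.498  0.031 -0.867] y [ 0.061 -0.998 -0.   ] q [-0.27  0.07  2.3   0.55  0.32  0.76] F [-0.6 -0.  -1.2] open 51.0 ff 52.5
gp [ 0.5218 -0.0501  0.1321]
1999 zmin/max [0.106  0.1073 0.1579 0.1583]
lin [-0.006, 0.002, 0.003] rot [-0.0, 0.001, -0.0] rows>=0.0 tcp [ 0.542 -0.049  0.091]
lin [-0.156, 0.002, 0.263] rot [-0.0, 0.001, -0.0] rows>=1.8 tcp [ 0.542 -0.049  0.001]
```

arm_command(grip=[0.5,0.5,0.5,0.5,0.5,0.5,0.5,0.5], linear=[[-0.06,0,0.1],[-0.11,0,0.19],[-0.15,0,0.26],[-0.16,0,0.28],[-0.167,0,0.289],[-0.171,0,0.297],[-0.174,0,0.302],[-0.174,0,0.302]], rot=[[0,0,0],[0,0,0],[0,0,0],[0,0,0],[0,0,0],[0,0,0],[0,0,0],[0,0,0]])

```text
clock: 41.25
eef_pos: [0.5427, -0.0476, -0.0125]
orientation: [-3.018, -0.092, -0.805]
force: [0.7, 0.1, -0.8]
opening: 0.603
finger_force: 52.6
```

```bash
python3 held.py
```

```text
t 41.25 tcp [ 0.5427 -0.0476 -0.0125] g [ 0.5334 -0.0482  0.0038] z [ 0.497  0.031 -0.867] y [ 0.061 -0.998 -0.001] q [-0.27  0.33  2.32  1.62  0.16 -0.34] F [ 0.7  0.1 -0.8] open 51.2 ff 52.6
gp [ 0.5204 -0.049   0.0266]
1491 zmin/max [0.0041 0.0044 0.0527 0.0533]
```

arm_command(grip=[0.5,0.5,0.9,0.9,0.9,0.9,0.9,0.9,0.9,0.9,0.9], linear=[[-0.002,0,0.004],[-0.002,0,0.004],[-0.002,0,0.004],[-0.002,0,0.004],[-0.002,0,0.004],[0,0,-0.1],[0,0,-0.2],[0,0,-0.35],[0,0,-0.5],[0,0,-0.5],[0,0,-0.5]], rot=[[0,0,0],[0,0,0],[0,0,0],[0,0,0],[0,0,0],[0,0,0],[0,0,0],[0,0,0],[0,0,0],[0,0,0],[0,0,0]])

```text
clock: 42.5
eef_pos: [0.4688, -0.0536, 0.1226]
orientation: [-3.02, -0.095, -0.817]
force: [0.7, -0.2, 0.1]
opening: 0.899
finger_force: 0.0
```

```bash
python3 look.py
```

```text
t 42.5 tcp [ 0.4688 -0.0536  0.1226] g [ 0.4594 -0.0541  0.1387] z [ 0.504  0.027 -0.864] y [ 0.061 -0.998  0.005] q [-0.36 -0.17  2.44  0.51  0.43  0.73] F [ 0.7 -0.2  0.1] open 76.4 ff 0.0
px [235. 226.] n 223 c [524.  184.7] wh [52.2 52.8] ang 11.5 z [0.046 0.06  0.064] rgb [217. 217. 206.]
px [200. 231.] n 255 c [507.  271.4] wh [52.6 52.8] ang 11.0 z [0.043 0.06  0.064] rgb [213. 212. 200.]
px [325. 233.] n 405 c [518.1 -46. ] wh [49.8 51.3] ang 2.8 z [0.05  0.053 0.055] rgb [244. 244. 240.]
px [405. 266.] n 456 c [ 447.3 -251.9] wh [52.4 52.3] ang 85.8 z [0.048 0.051 0.053] rgb [227. 136.  88.]
```

```bash
python3 - <<'E'
from h import *
R=near(np.radians(92.8),np.radians(60)); D=near(np.radians(92.8)); c=[.518,-.046,.027]
plan((gp([.56,-.05,.26],D),D),(gp(c,R,.15)+[0,0,.03],R),grasp=False)
E
```

```text
lin [0.42, 0.009, -0.116] rot [-0.0, -0.336, 0.008] rows>=3.5 tcp [ 0.56  -0.05   0.215]
lin [0.385, -0.01, 0.27] rot [0.004, -1.003, 0.008] rows>=7.0 tcp [ 0.609 -0.042  0.11 ]
```

arm_command(grip=[0.9,1,1,1,1,1,1,1,1,1,1,1], linear=[[0.1,0,-0.1],[0.2,0,-0.12],[0.3,0,-0.12],[0.42,0,-0.11],[0.42,0,-0.11],[0.42,0,-0.1],[0.42,0,-0.05],[0.42,0,0.03],[0.41,0,0.1],[0.4,0,0.18],[0.385,-0.01,0.25],[0.385,-0.01,0.25]], rot=[[0,-0.08,0],[0,-0.17,0],[0,-0.26,0],[0,-0.35,0],[0,-0.44,0],[0,-0.53,0],[0,-0.62,0],[0,-0.71,0],[0,-0.8,0],[0.004,-0.89,0.008],[0.004,-0.98,0.008],[0.004,-1.0,0.008]])

```text
clock: 43.75
eef_pos: [0.5973, -0.0388, 0.0874]
orientation: [2.679, 0.077, -1.61]
force: [-2.5, -0.6, -3.8]
opening: 1.001
finger_force: 0.0
```

arm_command(grip=[1,1,1,1], linear=[[0,0,0],[0,0,0],[0,0,0],[0,0,0]], rot=[[0,0,0],[0,0,0],[0,0,0],[0,0,0]])

```text
clock: 44.15
eef_pos: [0.6063, -0.041, 0.1143]
orientation: [2.706, 0.068, -1.553]
force: [0.0, -0.3, -0.1]
opening: 1.001
finger_force: 0.0
```

```bash
python3 - <<'E'
from h import *
st()
R=near(np.radians(92.8),np.radians(60)); c=[.518,-.046,.027]
plan((gp(c,R,.12),R),(gp(c,R),R),grasp=False)
E
```

```text
t 44.15 tcp [ 0.6063 -0.041   0.1143] g [ 0.6225 -0.0403  0.1237] z [-0.863 -0.04  -0.504] y [ 0.048 -0.999 -0.003] q [-0.08  1.12  0.85 -0.13  2.21  1.42] F [ 0.  -0.3 -0.1] open 85.1 ff 0.0
lin [0.104, 0.003, 0.151] rot [-0.001, -0.003, 0.002] rows>=1.1 tcp [ 0.583 -0.043  0.065]
lin [0.102, 0.003, 0.551] rot [-0.001, -0.003, 0.002] rows>=2.4 tcp [ 0.479 -0.048  0.004]
```

arm_command(grip=[1,1,1,1,1,1,1,0.5,0.5,0.5,0.5,0.5], linear=[[0.06,0,0.08],[0.104,0.003,0.15],[0.104,0.003,0.15],[0.103,0.003,0.29],[0.102,0.003,0.42],[0.102,0.003,0.55],[0.102,0.003,0.55],[0.102,0.003,0.55],[0.102,0.003,0.55],[0.102,0.003,0.55],[0.102,0.003,0.55],[0.102,0.003,0.55]], rot=[[0,0,0],[0,0,0],[0,0,0],[0,0,0],[0,0,0],[0,0,0],[0,0,0],[0,0,0],[0,0,0],[0,0,0],[0,0,0],[0,0,0]], grip_force=50)

```text
clock: 45.35
eef_pos: [0.4799, -0.0481, 0.0033]
orientation: [2.701, 0.068, -1.557]
force: [4.0, 0.2, 5.5]
opening: 0.604
finger_force: 53.0
```

```bash
python3 - <<'E'
from h import *
st()
R=down(np.radians(93.5)+np.pi,np.radians(30)); c=np.array([.52,-.05,.13])
P,R1,_=pose(); print("gp",P-GP*R1.apply([0,0,1]), "up .1", R1.inv().apply([0,0,.1/.3]))
plan((gp(c,R),R),grasp=False)
E
```

```text
t 45.35 tcp [ 0.4799 -0.0481  0.0033] g [ 0.496  -0.0474  0.0127] z [-0.864 -0.041 -0.501] y [ 0.049 -0.999 -0.002] q [-0.1   1.04  1.27 -0.13  1.87  1.46] F [4.  0.2 5.5] open 51.3 ff 53.0
gp [ 0.5187751 -0.04628    0.0259062] up .1 [-0.28842812 -0.000634   -0.16709258]
lin [-0.149, 0.011, -0.327] rot [-0.003, 0.999, -0.008] rows>=10.5 tcp [ 0.542 -0.049  0.091]
```

arm_command(grip=[0.5,0.5,0.5,0.5,0.5,0.5,0.5,0.5,0.5,0.5,0.5,0.5], linear=[[-0.1,0,-0.06],[-0.22,0,-0.13],[-0.287,0,-0.17],[-0.28,0,-0.2],[-0.26,0.004,-0.22],[-0.23,0.006,-0.24],[-0.2,0.008,-0.26],[-0.18,0.008,-0.28],[-0.17,0.01,-0.3],[-0.15,0.01,-0.32],[-0.149,0.011,-0.327],[-0.149,0.011,-0.327]], rot=[[0,0,0],[0,0.05,0],[0,0.145,0],[0,0.24,0],[0,0.335,0],[0,0.43,0],[0,0.525,0],[0,0.62,0],[0,0.715,0],[0,0.81,0],[-0.003,0.905,-0.008],[-0.003,0.999,-0.008]])

```text
clock: 46.55
eef_pos: [0.5402, -0.0438, 0.089]
orientation: [-3.025, -0.1, -0.73]
force: [0.5, 2.4, -1.4]
opening: 0.605
finger_force: 52.4
```

arm_command(grip=[0.5,0.5,0.5], linear=[[0,0,0],[0,0,0],[0,0,0]], rot=[[0,0.02,0],[0,0.02,0],[0,0.02,0]])

```text
clock: 46.85
eef_pos: [0.5422, -0.0442, 0.0893]
orientation: [-3.013, -0.099, -0.772]
force: [-0.6, 0.0, -0.7]
opening: 0.601
finger_force: 52.4
```

```bash
python3 held.py; python3 - <<'E'
from h import *
R=down(np.radians(93.5)+np.pi,np.radians(30)); c=np.array([.52,-.05,.13])
plan((gp(c,R),R),(gp(c-[0,0,.1],R),R),grasp=False)
E
```

```text
t 46.85 tcp [ 0.5422 -0.0442  0.0893] g [ 0.5332 -0.045   0.1057] z [ 0.479  0.045 -0.876] y [ 0.069 -0.998 -0.013] q [-0.27  0.08  2.29  0.53  0.34  0.77] F [-0.6  0.  -0.7] open 51.1 ff 52.4
gp [ 0.5206 -0.0462  0.1287]
2005 zmin/max [0.102  0.1036 0.1529 0.1539]
lin [0.001, 0.015, -0.006] rot [-0.01, 0.013, 0.001] rows>=0.2 tcp [ 0.542 -0.049  0.091]
lin [-0.16, 0.019, 0.286] rot [-0.01, 0.013, 0.001] rows>=2.0 tcp [ 0.542 -0.049 -0.009]
```

arm_command(grip=[0.5,0.5,0.5,0.5,0.5,0.5,0.5], linear=[[-0.05,0.01,0.1],[-0.1,0.015,0.19],[-0.14,0.017,0.25],[-0.16,0.019,0.286],[-0.163,0.019,0.291],[-0.166,0.019,0.297],[-0.166,0.019,0.297]], rot=[[-0.005,0.013,0],[-0.01,0.013,0],[-0.01,0.013,0],[-0.01,0.013,0],[-0.01,0.013,0],[-0.01,0.013,0],[-0.01,0.013,0]])

```text
clock: 47.7
eef_pos: [0.5419, -0.0487, -0.0131]
orientation: [-3.019, -0.093, -0.808]
force: [-3.4, -0.5, 5.0]
opening: 0.603
finger_force: 53.2
```

```bash
python3 held.py
```

```text
t 47.7 tcp [ 0.5419 -0.0487 -0.0131] g [ 0.5326 -0.0492  0.0031] z [ 0.499  0.03  -0.866] y [ 0.061 -0.998  0.001] q [-0.28  0.33  2.32  1.65  0.17 -0.38] F [-3.4 -0.5  5. ] open 51.2 ff 53.2
gp [ 0.5194 -0.05    0.0259]
1657 zmin/max [0.0048 0.0065 0.0499 0.0508]
```

Contact; release, retreat.

arm_command(grip=[0.9,0.9,0.9,0.9,0.9,0.9,0.9,0.9,0.9], linear=[[0,0,0],[0,0,0],[0,0,0],[0,0,-0.1],[0,0,-0.2],[0,0,-0.35],[0,0,-0.5],[0,0,-0.5],[0,0,-0.5]], rot=[[0,0,0],[0,0,0],[0,0,0],[0,0,0],[0,0,0],[0,0,0],[0,0,0],[0,0,0],[0,0,0]])

```text
clock: 48.75
eef_pos: [0.467, -0.054, 0.121]
orientation: [-3.02, -0.095, -0.818]
force: [0.6, 0.0, -1.0]
opening: 0.897
finger_force: 0.0
```

```bash
python3 look.py; python3 - <<'E'
from h import *
D=near(np.radians(93.)); c=np.array([.5188,-.047,0])
plan((c+[0,0,.09],D),grasp=False)
E
```

```text
t 48.75 tcp [ 0.467 -0.054  0.121] g [ 0.4576 -0.0545  0.1371] z [ 0.504  0.027 -0.863] y [ 0.062 -0.998  0.005] q [-0.36 -0.17  2.45  0.51  0.42  0.72] F [ 0.6  0.  -1. ] open 76.2 ff 0.0
px [235. 226.] n 223 c [524.1 184.4] wh [52.4 52.3] ang 11.8 z [0.046 0.06  0.064] rgb [217. 217. 207.]
px [200. 231.] n 257 c [506.7 271.5] wh [52.2 53. ] ang 12.4 z [0.044 0.06  0.064] rgb [214. 213. 201.]
px [326. 233.] n 117 c [518.5 -47.4] wh [49.6 48.7] ang 3.1 z [0.044 0.05  0.053] rgb [216. 219. 212.]
px [406. 266.] n 451 c [ 447.3 -251.4] wh [52.2 52. ] ang 86.2 z [0.048 0.051 0.053] rgb [227. 137.  88.]
lin [0.099, -0.012, 0.175] rot [0.001, -0.336, 0.006] rows>=3.5 tcp [ 0.519 -0.047  0.09 ]
```

arm_command(grip=[1,1,1,1,1,1,1,1], linear=[[0.09,-0.01,-0.02],[0.12,-0.012,0.08],[0.11,-0.012,0.13],[0.099,-0.012,0.17],[0.099,-0.012,0.17],[0.099,-0.012,0.17],[0.099,-0.012,0.17],[0.099,-0.012,0.17]], rot=[[0,-0.09,0],[0,-0.18,0],[0,-0.27,0.006],[0,-0.336,0.006],[0,-0.336,0.006],[0,-0.336,0.006],[0,-0.336,0.006],[0,-0.336,0.006]])

```text
clock: 49.6
eef_pos: [0.5155, -0.046, 0.0873]
orientation: [-3.138, -0.081, 0.008]
force: [-0.8, 0.4, 0.0]
opening: 1.001
finger_force: 0.0
```

```bash
python3 - <<'E'
from h import *
st()
D=near(np.radians(93.)); c=np.array([.5185,-.047,0])
plan((c+[0,0,-.015],D),grasp=False)
E
```

```text
t 49.6 tcp [ 0.5155 -0.046   0.0873] g [ 0.5156 -0.046   0.106 ] z [-0.005  0.002 -1.   ] y [ 0.052 -0.999 -0.003] q [-0.17  0.25  1.97  0.    0.93  1.34] F [-0.8  0.4  0. ] open 85.1 ff 0.0
lin [0.012, 0.005, 0.341] rot [-0.002, 0.003, -0.0] rows>=2.0 tcp [ 0.518 -0.047 -0.015]
```

arm_command(grip=[1,1,1,1,0.5,0.5,0.5,0.5,0.5], linear=[[0.008,0.005,0.12],[0.008,0.005,0.24],[0.008,0.005,0.335],[0.008,0.005,0.335],[0.008,0.005,0.335],[0.008,0.005,0.335],[0.008,0.005,0.335],[0.008,0.005,0.335],[0.008,0.005,0.335]], rot=[[0,0,0],[0,0,0],[0,0,0],[0,0,0],[0,0,0],[0,0,0],[0,0,0],[0,0,0],[0,0,0]], grip_force=45)

```text
clock: 50.5
eef_pos: [0.5212, -0.0478, -0.0109]
orientation: [-3.139, -0.082, 0.002]
force: [-1.3, -1.2, 7.5]
opening: 0.598
finger_force: 48.4
```

```bash
python3 - <<'E'
from h import *
st()
P=pose()[0]
R=near(YAW+np.pi/2); b=case(-.0685,.0435,0)
plan((P+[0,0,.12],R),(b+[0,0,.1],R),grasp=False)
b=case(-.0685,-.0465,0)
plan((P+[0,0,.12],R),(b+[0,0,.1],R),grasp=False)
E
```

```text
t 50.5 tcp [ 0.5212 -0.0478 -0.0109] g [ 0.5212 -0.0478  0.0078] z [-0.001  0.001 -1.   ] y [ 0.052 -0.999 -0.001] q [-0.18  0.43  1.99  0.    0.73  1.34] F [-1.3 -1.2  7.5] open 50.8 ff 48.4
lin [-0.001, -0.0, -0.4] rot [-0.001, 0.001, -0.095] rows>=2.4 tcp [ 0.521 -0.048  0.109]
lin [-0.245, -1.021, -0.368] rot [-0.001, 0.001, -0.095] rows>=6.3 tcp [0.432 0.254 0.1  ]
lin [-0.001, -0.0, -0.4] rot [-0.001, 0.001, -0.095] rows>=2.4 tcp [ 0.521 -0.048  0.109]
lin [-0.2, -0.724, -0.369] rot [-0.001, 0.001, -0.095] rows>=4.5 tcp [0.45  0.166 0.1  ]
```

arm_command(grip=[0.5,0.5,0.5,0.5,0.5,0.5,0.5,0.5,0.5,0.5,0.5], linear=[[0,0,-0.1],[0,0,-0.25],[0,0,-0.4],[-0.04,-0.15,-0.4],[-0.08,-0.3,-0.4],[-0.12,-0.45,-0.38],[-0.16,-0.6,-0.37],[-0.2,-0.724,-0.37],[-0.2,-0.724,-0.37],[-0.2,-0.724,-0.37],[-0.2,-0.724,-0.37]], rot=[[0,0,0],[0,0,0],[0,0,0],[0,0,-0.05],[0,0,-0.095],[0,0,-0.095],[0,0,-0.095],[0,0,-0.095],[0,0,-0.095],[0,0,-0.095],[0,0,-0.095]])

```text
clock: 51.6
eef_pos: [0.4487, 0.1658, 0.0987]
orientation: [-3.123, -0.315, 0.008]
force: [0.4, -0.1, -1.0]
opening: 0.605
finger_force: 47.8
```

```bash
python3 - <<'E'
from face import *
st(); face(-.07,-.045,.1,.16)
E
```

```text
t 51.6 tcp [0.4487 0.1658 0.0987] g [0.4487 0.1657 0.1174] z [-0.005  0.002 -1.   ] y [ 0.2   -0.98  -0.003] q [0.26 0.16 2.05 0.   0.93 1.63] F [ 0.4 -0.1 -1. ] open 51.4 ff 47.8
+x 328 face at -45.04 slope deg 0.4 centre -71.0
-y 208 face at -74.32 slope deg -0.1 centre -48.3
tcp in case [-69.9 -46.9  98.4]
```

arm_command(grip=[0.5,0.5,0.5,0.5,0.5,0.5,0.5,0.5,0.5], linear=[[-0.004,-0.001,0.1],[-0.004,-0.001,0.2],[-0.004,-0.001,0.26],[-0.004,-0.001,0.26],[-0.004,-0.001,0.28],[-0.004,-0.001,0.295],[-0.004,-0.001,0.31],[-0.004,-0.001,0.32],[-0.004,-0.001,0.32]], rot=[[0,0,0],[0,0,0],[0,0,0],[0,0,0],[0,0,0],[0,0,0],[0,0,0],[0,0,0],[0,0,0]])

```text
clock: 52.65
eef_pos: [0.4467, 0.1664, 0.0023]
orientation: [-3.123, -0.317, 0.008]
force: [1.7, -0.8, -1.7]
opening: 0.602
finger_force: 47.7
```

```bash
python3 - <<'E'
from face import *
st(); face(-.07,-.045,.034,.075)
E
```

```text
t 52.65 tcp [0.4467 0.1664 0.0023] g [0.4468 0.1663 0.021 ] z [-0.005  0.002 -1.   ] y [ 0.201 -0.98  -0.003] q [0.26 0.33 2.09 0.   0.72 1.63] F [ 1.7 -0.8 -1.7] open 51.2 ff 47.7
+x 175 face at -47.06 slope deg -0.1 centre -73.1
-y 75 face at -73.35 slope deg 1.8 centre -47.4
tcp in case [-71.7 -45.4   2.4]
```

In; release, rise and verify.

arm_command(grip=[0.5,0.75,0.75,0.75,0.75,0.75,0.75,0.75,0.75], linear=[[0,0,0.005],[0,0,0.005],[0,0,0.005],[0,0,0.005],[0,0,-0.1],[0,0,-0.25],[0,0,-0.5],[0,0,-0.8],[0,0,-0.8]], rot=[[0,0,0],[0,0,0],[0,0,0],[0,0,0],[0,0,0],[0,0,0],[0,0,0],[0,0,0],[0,0,0]])

```text
clock: 53.7
eef_pos: [0.4471, 0.1663, 0.2293]
orientation: [-3.122, -0.316, 0.009]
force: [0.1, 0.7, 0.0]
opening: 0.748
finger_force: 0.0
```

arm_command(grip=[0.42,0.42,0.42,0.42,0.42,0.42], linear=[[0,0.2,-0.2],[0,0.35,-0.35],[0,0.5,-0.4],[0,0.6,-0.4],[0,0.6,-0.4],[0,0.6,-0.4]], rot=[[0,0,0],[0,0,0],[0,0,0],[0,0,0],[0,0,0],[0,0,0]])

```text
clock: 54.3
eef_pos: [0.4855, -0.0128, 0.3482]
orientation: [-3.125, -0.309, 0.005]
force: [0.5, 0.5, -0.7]
opening: 0.423
finger_force: 0.0
```

```bash
python3 look.py; python3 - <<'E'
from h import *
for a in((-.07,-.045),(.01,.045),(.01,-.045)): print(case(*a,0)*1000)
# bar location from scene cam: brass points above z .2
M=np.array([[np.cos(YAW),-np.sin(YAW),0],[np.sin(YAW),np.cos(YAW),0],[0,0,1]])
p,d=grab("scene"); X=(cloud("scene",d)-C)@M; h=cv2.cvtColor(p,cv2.COLOR_RGB2HSV)
m=(h[...,0]>10)&(h[...,0]<30)&(h[...,1]>100)&(X[...,2]>.26)&(X[...,2]<.34)&(abs(X[...,1])<.12)&(X[...,0]>.0)&(X[...,0]<.25)
Q=X[m]*1000; print("bar",len(Q),np.percentile(Q,[2,50,98],axis=0).round(1))
t=Q[Q[:,2]>285]; print(len(t),t.mean(0))
cv2.imwrite("pics/s7.png",p[:,:,::-1])
E
```

```text
t 54.3 tcp [ 0.4855 -0.0128  0.3482] g [ 0.4855 -0.0128  0.3669] z [-0.003  0.001 -1.   ] y [ 0.196 -0.981 -0.002] q [-0.12 -0.07  1.76  0.    1.45  1.26] F [ 0.5  0.5 -0.7] open 35.9 ff 0.0
px [227. 226.] n 99 c [521.1 200.5] wh [53.9 23.2] ang 2.0 z [0.046 0.061 0.064] rgb [224. 223. 214.]
px [200. 231.] n 251 c [506.7 271.7] wh [52.3 53.4] ang 11.9 z [0.045 0.06  0.064] rgb [221. 221. 212.]
px [248. 263.] n 75 c [436.9 146.5] wh [60.7 15.8] ang 14.8 z [0.046 0.061 0.068] rgb [216. 208. 193.]
px [405. 266.] n 455 c [ 447.1 -251.8] wh [52.7 52.2] ang 85.8 z [0.048 0.051 0.053] rgb [234. 145.  93.]
[448.22751067 167.09562396   0.        ]
[508.58746832 271.2909958    0.        ]
[526.60753868 183.11346428   0.        ]
bar 208 [[145.6 -75.4 262.4]
 [155.1 -22.5 296. ]
 [159.7  60.2 301.8]]
146 [156.37539102 -15.64057799 297.65295957]
```

View pics/s7.png

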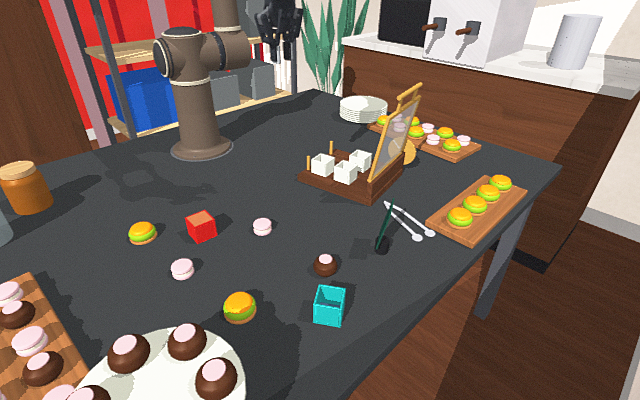

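```bash
python3 - <<'E'
from h import *
R=down(np.radians(11.2))
plan((np.array([.56,.12,.37]),R),(np.array([.657,.2535,.36]),R),(np.array([.657,.2535,.258]),R),grasp=False)
E
```

```text
lin [0.334, -0.375, -0.079] rot [-0.005, 0.001, -0.997] rows>=10.4 tcp [0.56 0.12 0.37]
lin [0.74, -0.747, -0.047] rot [-0.005, 0.001, -0.997] rows>=3.3 tcp [0.657 0.254 0.36 ]
lin [0.742, -0.745, 0.293] rot [-0.005, 0.001, -0.997] rows>=2.0 tcp [0.657 0.254 0.258]
```

arm_command(grip=[0.42,0.42,0.42,0.42,0.42,0.42,0.42,0.42,0.42,0.42,0.42,0.42], linear=[[0.05,-0.05,-0.08],[0.1,-0.12,-0.1],[0.2,-0.2,-0.1],[0.3,-0.3,-0.1],[0.33,-0.375,-0.1],[0.4,-0.43,-0.08],[0.5,-0.53,-0.08],[0.6,-0.62,-0.08],[0.74,-0.747,-0.06],[0.74,-0.747,-0.06],[0.74,-0.747,-0.06],[0.74,-0.747,-0.06]], rot=[[0,0,-0.09],[0,0,-0.18],[0,0,-0.27],[0,0,-0.36],[0,0,-0.45],[0,0,-0.54],[0,0,-0.63],[0,0,-0.72],[0,0,-0.81],[0,0,-0.9],[-0.005,0,-0.99],[-0.005,0,-0.997]])

```text
clock: 55.6
eef_pos: [0.6555, 0.2562, 0.3618]
orientation: [-1.987, -2.431, 0.007]
force: [-1.0, -0.3, 0.1]
opening: 0.42
finger_force: 0.0
```

arm_command(grip=[0.42,0.42,0.42], linear=[[0,0,0],[0,0,0],[0,0,0]], rot=[[0,0,0],[0,0,0],[0,0,0]])

```text
clock: 55.9
eef_pos: [0.6569, 0.2534, 0.3645]
orientation: [1.993, 2.427, -0.002]
force: [0.3, 0.7, 0.2]
opening: 0.422
finger_force: 0.0
```

```bash
python3 - <<'E'
from h import *
st()
R=down(np.radians(11.2))
plan((np.array([.657,.2535,.258]),R),grasp=False)
p,d=grab("scene"); W=cloud("scene",d); P=pose()[0]
u=np.array([np.cos(YAW),np.sin(YAW)]); q=W-P; L=q[...,:2]@u
m=(np.linalg.norm(q[...,:2],axis=-1)<.08)&(W[...,2]>.28)&(W[...,2]<.44)
for a in np.arange(.28,.44,.01):
    k=m&(W[...,2]>=a)&(W[...,2]<a+.01)
    if k.sum()>2: print(round(a,2),k.sum(),np.percentile(L[k],[3,97]).round(3))
E
```

```text
t 55.9 tcp [0.6569 0.2534 0.3645] g [0.6569 0.2535 0.3832] z [ 0.    -0.002 -1.   ] y [ 0.981  0.194 -0.   ] q [ 0.31  0.38  1.22 -0.    1.54  0.11] F [0.3 0.7 0.2] open 35.8 ff 0.0
lin [0.001, 0.001, 0.355] rot [-0.0, 0.001, 0.0] rows>=2.1 tcp [0.657 0.254 0.258]
0.28 18 [-0.002  0.004]
0.29 85 [-0.002  0.008]
0.3 53 [-0.     0.006]
0.39 33 [-0.025  0.026]
0.4 70 [-0.029  0.032]
0.41 80 [-0.03   0.032]
0.42 78 [-0.029  0.032]
0.43 96 [-0.04  0.04]
```

arm_command(grip=[0.42,0.42,0.42,0.42,0.42,0,0,0,0,0], linear=[[0,0.005,0.1],[0,0.005,0.2],[0,0.005,0.28],[0,0.005,0.345],[0,0.005,0.345],[0,0.005,0.345],[0,0.005,0.345],[0,0.005,0.345],[0,0.005,0.345],[0,0.005,0.345]], rot=[[0,0,0],[0,0,0],[0,0,0],[0,0,0],[0,0,0],[0,0,0],[0,0,0],[0,0,0],[0,0,0],[0,0,0]], grip_force=45)

```text
clock: 56.95
eef_pos: [0.6593, 0.2536, 0.2626]
orientation: [1.991, 2.427, 0.0]
force: [-0.0, -1.1, 4.9]
opening: 0.116
finger_force: 45.1
```

```bash
python3 - <<'E'
from h import *
st(); P=pose()[0]
u=np.array([np.cos(YAW),np.sin(YAW)])
a=np.array([.4091,.2034,.0988]); t0=np.radians(17.3)
du=(P-a)[:2]@u; print("du",du,"cos->",np.degrees(np.arccos(np.cos(t0)-du/.225)),"dz",P[2]-a[2])
t1=np.arccos(np.cos(t0)-du/.225)
for th in np.radians(np.arange(95,40,-5)): print(round(np.degrees(th)),"y %.3f z %.3f"%(.225*(np.cos(t1)-np.cos(th))/.3,-.225*(np.sin(th)-np.sin(t1))/.3))
E
```

```text
t 56.95 tcp [0.6593 0.2536 0.2626] g [0.6593 0.2536 0.2813] z [ 0.002 -0.001 -1.   ] y [0.981 0.195 0.002] q [ 0.31  0.42  1.36 -0.    1.36  0.11] F [-0.  -1.1  4.9] open 9.8 ff 45.1
du 0.255212593438493 cos-> 100.34165061478747 dz 0.16377218037223568
95 y -0.069 z -0.009
90 y -0.135 z -0.012
85 y -0.200 z -0.009
80 y -0.265 z -0.001
75 y -0.329 z 0.013
70 y -0.391 z 0.033
65 y -0.452 z 0.058
60 y -0.510 z 0.088
55 y -0.565 z 0.123
50 y -0.617 z 0.163
45 y -0.665 z 0.207
```

arm_command(grip=[0,0,0,0,0,0,0,0,0,0], linear=[[0,-0.035,-0.005],[0,-0.1,-0.01],[0,-0.167,-0.01],[0,-0.233,-0.005],[0,-0.297,0.006],[0,-0.36,0.023],[0,-0.422,0.045],[0,-0.452,0.058],[0,-0.452,0.058],[0,-0.452,0.058]], rot=[[0,0,0],[0,0,0],[0,0,0],[0,0,0],[0,0,0],[0,0,0],[0,0,0],[0,0,0],[0,0,0],[0,0,0]])

```text
clock: 57.95
eef_pos: [0.5239, 0.2257, 0.244]
orientation: [1.992, 2.429, -0.009]
force: [-3.2, -4.2, 6.1]
opening: 0.114
finger_force: 47.1
```

```bash
python3 - <<'E'
from h import *
st(); P=pose()[0]
u=np.array([np.cos(YAW),np.sin(YAW)])
a=np.array([.4091,.2034,.0988]); t0=np.radians(17.3)
du=(P-a)[:2]@u; t1=np.arccos(np.cos(t0)-du/.225); print(np.degrees(t1),"z expect",a[2]+.225*(np.sin(t1)-np.sin(t0)))
for th in np.radians([60,55,50,45]): print(round(np.degrees(th)),"y %.3f z %.3f"%(.225*(np.cos(t1)-np.cos(th))/.3,-.225*(np.sin(th)-np.sin(t1))/.3))
E
```

```text
t 57.95 tcp [0.5239 0.2257 0.244 ] g [0.524  0.2258 0.2627] z [-0.003 -0.004 -1.   ] y [ 0.981  0.196 -0.004] q [ 0.33  0.17  1.72 -0.    1.26  0.14] F [-3.2 -4.2  6.1] open 9.7 ff 47.1
64.22344710081778 z expect 0.23450243451259298
60 y -0.049 z 0.026
55 y -0.104 z 0.061
50 y -0.156 z 0.101
45 y -0.204 z 0.145
```

arm_command(grip=[0,0,0,0,0,0,0,0], linear=[[0,-0.03,0.018],[0,-0.07,0.04],[0,-0.104,0.064],[0,-0.13,0.085],[0,-0.156,0.106],[0,-0.19,0.14],[0,-0.2,0.15],[0,-0.2,0.15]], rot=[[0,0,0],[0,0,0],[0,0,0],[0,0,0],[0,0,0],[0,0,0],[0,0,0],[0,0,0]])

```text
clock: 58.75
eef_pos: [0.4634, 0.2133, 0.1981]
orientation: [-1.99, -2.428, 0.015]
force: [-6.8, -6.1, 7.5]
opening: 0.115
finger_force: 49.3
```

```bash
cat > ang.py <<'E'
from h import *
st()
M=np.array([[np.cos(YAW),-np.sin(YAW),0],[np.sin(YAW),np.cos(YAW),0],[0,0,1]])
for n,off in(("scene",(-2.5,-3.5,0)),("top",(0,0,0))):
    p,d=grab(n); X=(cloud(n,d)-C)@M*1000-np.array(off); h=cv2.cvtColor(p,cv2.COLOR_RGB2HSV)
    r=np.hypot(X[...,0]-115,X[...,2]-75)
    m=(h[...,0]>10)&(h[...,0]<30)&(h[...,1]>100)&(abs(X[...,1])<104)&(r>60)&(r<235)&(X[...,2]>100)&(X[...,0]<120)
    a=np.degrees(np.arctan2(X[...,2]-75,115-X[...,0]))[m]; rr=r[m]; print(n,m.sum(),"angle by radius",[(lo,np.median(a[(rr>lo)&(rr<lo+40)]).round(1)) for lo in(60,100,140,180) if ((rr>lo)&(rr<lo+40)).sum()>4])
E
python3 ang.py
```

```text
t 58.75 tcp [0.4634 0.2133 0.1981] g [0.4635 0.2134 0.2168] z [-0.007 -0.006 -1.   ] y [ 0.981  0.196 -0.008] q [ 0.35  0.1   1.9  -0.    1.16  0.15] F [-6.8 -6.1  7.5] open 9.8 ff 49.3
scene 420 angle by radius [(60, np.float64(47.9)), (100, np.float64(46.9)), (140, np.float64(46.2)), (180, np.float64(45.9))]
top 474 angle by radius [(60, np.float64(47.6)), (100, np.float64(46.9)), (140, np.float64(46.3)), (180, np.float64(45.6))]
```

arm_command(grip=[0.3,0.35,0.35,0.35,0.35,0.35,0.35,0.35,0.35,0.35], linear=[[0,0,0],[0,0,0],[0,0,0],[0,0,-0.06],[0,0,-0.12],[0,0,-0.25],[0,0,-0.4],[0.0,0,-0.5],[-0.0,0,-0.5],[0,0,-0.5]], rot=[[0,0,0],[0,0,0],[0,0,0],[0,0,0],[0,0,0],[0,0,0],[0,0,0],[0,0,0],[0,0,0],[0,0,0]])

```text
clock: 59.85
eef_pos: [0.467, 0.2158, 0.3488]
orientation: [1.991, 2.428, -0.001]
force: [0.6, -0.4, -0.6]
opening: 0.348
finger_force: 0.0
```

```bash
python3 ang.py; python3 - <<'E'
from h import *
p,d=grab("scene"); cv2.imwrite("pics/s8.png",cv2.resize(p[60:260,250:450,::-1],(600,600)))
E
```

```text
t 59.85 tcp [0.467  0.2158 0.3488] g [0.467  0.2158 0.3675] z [ 0.001 -0.001 -1.   ] y [0.981 0.196 0.   ] q [ 0.35 -0.01  1.71 -0.    1.45  0.15] F [ 0.6 -0.4 -0.6] open 29.6 ff 0.0
scene 459 angle by radius [(60, np.float64(47.7)), (100, np.float64(46.8)), (140, np.float64(46.4)), (180, np.float64(46.0))]
top 694 angle by radius [(60, np.float64(47.4)), (100, np.float64(46.9)), (140, np.float64(46.1)), (180, np.float64(45.6))]
```

View pics/s8.png

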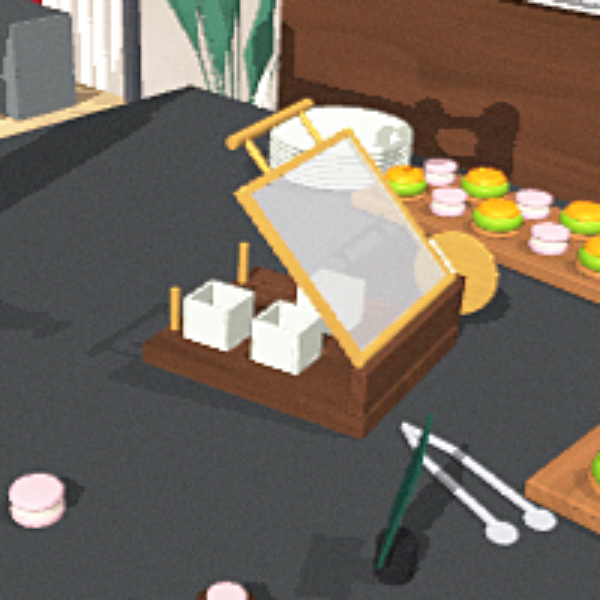

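The cover stands at about 45 degrees. The cups at crop (217,315), (285,335) and (335,300) are upright in their pockets, and the gripper is clear of everything.

```bash
python3 -c "
from h import *
print(env.job_done())"
```

```text
the job is handed in; nothing more can be done
None
```

The job is handed in: all three white cups stand mouth-up in their own pockets (two turned over) and the cover rests at about 45° by my measurement; no verdict came back.

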